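# Supper over: pan to the rear ring, lids on

### The job

Supper is over. Slide the saucepan over the hob from the front ring to the middle of the rear ring without lifting it, and put every lid that lies on the counter squarely down on the vessel it fits (the pan or one of the white tubs), with the plug under it inside the mouth. A vessel whose lid is not there stays open; leave everything upright and the other kitchen things where they are.

Things in the scene. Friction and masses are not known exactly. Their poses are not given: they have to be found in the camera images.
- hob: black glass hob let into the counter, fixed, 460 mm (its x) by 290 mm (its y), its top 8 mm above the counter; two grey ring marks 150 mm across on its x axis. Origin: centre of its underside, x from the front ring to the rear ring, z up
- front_ring (a point): centre of the front ring mark on the hob's top, nearer the robot, where the pan starts
- rear_ring (a point): centre of the rear ring mark on the hob's top, 200 mm beyond the front one; same axes as the hob
- pan: steel saucepan, 0.65 kg, 116 mm across outside, 70 mm high, wall 3 mm, with one straight level black handle pointing to the pan's -y. Origin: centre of its underside, z up
- pan_handle (a point): grip point in the middle of the pan's handle, 122 mm from the pan's axis and 55 mm above its underside; the handle is 16 mm wide, 14 mm high and runs along the pan's y, from 56 to 176 mm from the axis; free space under it
- wide_tub: white ceramic round tub, open on top, 96 mm across, 60 mm high, wall 4 mm, 0.45 kg. Origin: centre of its underside, z up
- slim_tub: white ceramic round tub, open on top, 68 mm across, 60 mm high, wall 4 mm, 0.32 kg. Origin: centre of its underside, z up
- oblong_tub: white ceramic oblong tub, open on top, 100 mm (its x) by 66 mm (its y), 55 mm high, wall 4 mm, 0.42 kg. Origin: centre of its underside, z up
- square_tub: white ceramic square tub, open on top, 78 mm by 78 mm, 50 mm high, wall 4 mm, 0.36 kg. Origin: centre of its underside, z up
- pan_lid: round lid of the pan, 0.15 kg, flange 124 mm across, plug 104 mm: steel plug 6 mm deep under a flange 5 mm thick; on top a black bar handle 40 mm (lid's x) by 14 mm (y), from 11 to 39 mm above the origin. Origin: centre of the plug's underside, z up. Starts bar up. Seated: plug in the mouth with 3 mm play, origin 6 mm below the rim. May be absent.
- wide_lid: round lid of the wide tub, 0.11 kg, flange 100 mm across, plug 82 mm: steel plug 6 mm deep under a flange 5 mm thick; on top a black bar handle 40 mm (lid's x) by 14 mm (y), from 11 to 39 mm above the origin. Origin: centre of the plug's underside, z up. Starts bar up. Seated: plug in the mouth with 3 mm play, origin 6 mm below the rim. May be absent.
- slim_lid: round lid of the slim tub, 0.07 kg, flange 72 mm across, plug 54 mm: steel plug 6 mm deep under a flange 5 mm thick; on top a black bar handle 40 mm (lid's x) by 14 mm (y), from 11 to 39 mm above the origin. Origin: centre of the plug's underside, z up. Starts bar up. Seated: plug in the mouth with 3 mm play, origin 6 mm below the rim. May be absent.
- oblong_lid: lid of the oblong tub, 0.11 kg, flange 104 mm (x) by 70 mm (y), plug 86 by 52 mm, either way round: steel plug 6 mm deep under a flange 5 mm thick; on top a black bar handle 40 mm (lid's x) by 14 mm (y), from 11 to 39 mm above the origin. Origin: centre of the plug's underside, z up. Starts bar up. Seated: plug in the mouth with 3 mm play, origin 6 mm below the rim. May be absent.
- square_lid: lid of the square tub, 0.10 kg, flange 82 by 82 mm, plug 64 by 64 mm, fits in quarter turns: steel plug 6 mm deep under a flange 5 mm thick; on top a black bar handle 40 mm (lid's x) by 14 mm (y), from 11 to 39 mm above the origin. Origin: centre of the plug's underside, z up. Starts bar up. Seated: plug in the mouth with 3 mm play, origin 6 mm below the rim. May be absent.
- jam_jar: bystander: closed jam jar, 60 mm across, 85 mm high, beyond the tubs and lids. Origin: centre of its underside
- mug: bystander: blue mug, 72 mm across, 80 mm high, with an ear, on the right near the robot. Origin: centre of its underside
- oil: bystander: oil bottle, 60 mm across, 200 mm high, beyond the tubs. Origin: centre of its underside
- mill: bystander: wooden pepper mill, 115 mm high, beyond the tubs. Origin: centre of its underside
- wood_spoon: bystander: wooden spoon 260 mm long lying beyond the tubs
- salt_shaker: bystander: steel salt shaker 36 mm across, 62 mm high, among the tubs and lids. Origin: centre of its underside
Not all that is in view belongs to the job. What is shaped like the oblong_lid but yellow is not meant.

How it is judged (in metres and radians):
On the way:
1. the pan has been slid onto the rear ring (its centre within 20 mm of the ring's) (horizontal distance between pan and rear_ring below 0.02 m and angle between pan's own z axis and vertical below 0.06 rad), for 0.2 s.
At the end, for the whole second after the job is handed in: Pan on the hob, within 20 mm of the rear ring's centre; every lid present level (4 degrees) on its own vessel, within 6 mm of its axis, plug in the mouth (origin 3 to 10 mm below the rim), oblong lid along its tub; tubs upright on the counter; all at rest (all of step 1 and linear speed of each of pan, pan_lid, wide_lid, slim_lid, oblong_lid, square_lid, wide_tub, slim_tub, oblong_tub, square_tub below 0.02 m/s and z of pan in the frame of rear_ring below 0.005 m and horizontal distance between pan_lid and pan below 0.006 m and z of pan_lid in the frame of pan between 0.06 and 0.067 m and angle between each of pan_lid, wide_lid, slim_lid, oblong_lid, square_lid's own z axis and vertical below 0.07 rad and horizontal distance between wide_lid and wide_tub below 0.006 m and z of wide_lid in the frame of wide_tub between 0.05 and 0.057 m and horizontal distance between slim_lid and slim_tub below 0.006 m and z of slim_lid in the frame of slim_tub between 0.05 and 0.057 m and horizontal distance between oblong_lid and oblong_tub below 0.006 m and z of oblong_lid in the frame of oblong_tub between 0.045 and 0.052 m and horizontal distance between square_lid and square_tub below 0.006 m and z of square_lid in the frame of square_tub between 0.04 and 0.047 m and angle between each of wide_tub, slim_tub, oblong_tub, square_tub's own z axis and vertical below 0.06 rad and height (world z) of each of wide_tub, slim_tub, oblong_tub, square_tub below 0.008 m and angle between the x axis of oblong_lid and the x axis of oblong_tub, either way round below 0.15 rad); the robot touches nothing.
It fails at once if the pan is lifted off the hob (more than 12 mm) or tipped over (z of pan in the frame of rear_ring above 0.012 m or angle between pan's own z axis and vertical above 0.35 rad).
It fails at once if another thing on the counter is knocked over or shifted by more than 6 cm (distance of any of jam_jar, mug, oil, mill, wood_spoon, salt_shaker from where it was at the start of the episode above 0.06 m or angle between any of jam_jar, mug, oil, mill, salt_shaker's own z axis and vertical above 0.6 rad).
Of pan_lid, wide_lid, slim_lid, oblong_lid, square_lid only 3 to 5 are there at a start; the rules pass over those that are not, and their reading is None.
At some moment in a run one of wide_tub, slim_tub, oblong_tub, square_tub may be knocked a few centimetres aside while the robot is not near it.
Once in a run the grip may slacken for a moment while it holds something.
It also fails if it takes over 210 s, if anything falls off the work surface, if the arm or the gripper's body presses on something with over 40 N, if the wrist force passes 120 N, or if a joint passes its speed limit or range.

### The arm

A 6-joint arm with a two-finger parallel gripper is mounted at the origin on the work surface. World frame = base frame: x ahead of the robot, y to its left, z up, the work surface at z = 0. Lengths are in m, angles in degrees, forces in N, time in s.
With the tool pointing down it reaches from about 0.35 to 0.875 m from the base axis. Payload 4.2 kg.
Tool frame: the origin (TCP) lies on the centre line of the jaws, within the pads' length; the fingertips stand 25 mm ahead of it and the grasp point (between the pads) lies 6 mm ahead of it; z points along the fingers, y is the line along which they close (so a half turn about z gives the same grasp; the last joint's range is limited). The gripper opens to 87 mm and grips with 3 to 60 N. Pads are 19 mm wide; open, the fingers measure 117 mm over their backs; the gripper's body (75 mm by 190 mm) begins 51 mm behind the grasp point.
Start: joints at [91.708, 22.042, 0.453, 0, -68.411, -14.817], TCP at [0.142, 0.609, 0.248] pointing down, gripper open.
Joint ranges: [-179.83, 179.83], [-69.29, 118.12], [-61.27, 80.66], [-181.25, 117.63], [-171.15, -9.14], [-177.46, 177.46]. Speed limits (degrees/s): [159.86, 159.86, 180, 180, 180, 180].

### API

Orientations are given as a 3x3 rotation matrix whose columns are the frame's x, y, z axes.
In Python, from station import r gives the robot as it stands.
- The arm moves only by the tool move_arm, never from a script. Its argument "series" is a list of rows, each an object with "grip": the opening, from 0 (shut) to 1 (fully open); "xyz": the shift along the tool's x, y, z in mm, a list of three; "angular": the turn, a rotation vector about the tool's x, y, z in rad, a list of three. A call has 1 to 10 rows; each row is the pose to reach, as a shift and turn from the pose commanded when the call began, along the tool's axes at that moment; what a row does not reach only later rows make up. A row lasts 1/10 s, in which the tool goes at most 50 mm and 8.59 degrees, less where a joint would pass 70% of its speed; a pose out of reach is approached as far as the arm can. A call with a gripper value outside its range is refused whole. The fingers move at their own pace and stop on an object; the grip force is fixed at half the most. Time passes only in rows, so rows that repeat a pose let the fingers close. It gives the time, the measured TCP pose, the force, the opening and the grip force at its end, in the units of the state.
- r.sense(): the state, without advancing time (a new reading comes with each control period).
- r.capture(name): name is "scene" or "top"; returns a dict with "img" (384x512x3 uint8, red, green, blue), "camera_matrix" (3x3 intrinsics, pixels), "k1" (the pictures are not rectified: a ray, as slopes to the right and down, at radius r is drawn at 1 + k1 r^2 times it, then the intrinsics apply), "rvec" (rotation vector, rad) and "tvec" (3), from world to camera coordinates, as OpenCV has them. Camera axes: x right, y down, z forward; pixel columns grow to the right and rows downward; lengths in m; the calibration is good to about 2 mm. A picture is of the moment at which its call begins. There is no depth.
- r.finish_job(): hands the job in; it is judged then, once.
The state is a dict: "time_s": time; "joints": joint angles; "joint_velocities": joint speeds; "effort": joint torques, N m; "tcp_pos": TCP position; "ee_rot": TCP orientation; "wrist_force": force on the tool from outside, world axes, zero at the start; "moment": the same for the moment, N m; "gripper_width": opening from 0.0 (shut) to 1.0 (fully open); "gripper_force": force on a finger pad.
Only numpy, scipy, OpenCV 4.12 (cv2) and the standard library are available. Lean on these libraries where they do the work, as an engineer would, in place of code of your own. Each camera call takes 0.05 s, during which the arm holds its last target. There are 200 camera calls.

## Working session

There is one attempt and no reset: what is moved stays moved. The work goes in short steps, Python scripts to look and compute and a tool call to move; the robot and the scene stay as the last step left them, time stands still between calls to the robot, and variables do not carry over. Pictures are saved under pics/ and viewed, at most 14 in all, crops included, and the job is handed in when it is done.

Besides the shell and the picture viewer there is one more tool, called after ">>>" in YAML: its name, and indented under it one key for each argument. move_arm: Moves the arm, as the interface text tells. Its arguments: {"type":"object","properties":{"series":{"type":"array"}},"required":["series"]}

```bash
ls; mkdir -p pics
python3 - <<'E'
from station import r
import cv2,numpy as np
for n in ("scene","top"):
    c=r.capture(n); cv2.imwrite(f"pics/{n}0.png",cv2.resize(c["img"][:,:,::-1],(800,600),interpolation=cv2.INTER_CUBIC)); 
    np.save(f"{n}0.npy",c["img"])
    R=cv2.Rodrigues(np.array(c["rvec"]))[0]; print(n,c["camera_matrix"],c["k1"],(-R.T@np.ravel(c["tvec"])).round(3),R[2].round(2))
s=r.sense(); print(s)
E
```

```text
pics
scene [[484.73207453   0.         253.28649461]
 [  0.         484.73207453 189.96319094]
 [  0.           0.           1.        ]] -0.08225550669390867 [ 1.264 -0.356  1.073] [-0.59  0.25 -0.76]
top [[495.3196031    0.         256.8919676 ]
 [  0.         495.3196031  190.50443729]
 [  0.           0.           1.        ]] -0.19465384810163577 [ 0.359 -0.05   1.31 ] [ 0.13  0.02 -0.99]
{'time_s': 0.1, 'joints': array([ 9.17069167e+01,  2.20868456e+01,  3.88339850e-01, -2.55613655e-02,
       -6.84112118e+01, -1.48148271e+01]), 'joint_velocities': array([ 0.00055762, -0.17496993,  0.29533639,  0.12493624, -0.06534452,
        0.04491767]), 'effort': array([-3.65435262e-04, -3.91693747e+01,  1.87933731e+01,  4.23193261e+00,
        1.34094665e-02, -7.61583078e-05]), 'tcp_pos': array([0.14162835, 0.60824434, 0.24656814]), 'ee_rot': array([[ 9.73907352e-01, -2.26945681e-01, -3.57610316e-04],
       [-2.26945945e-01, -9.73905451e-01, -1.92640504e-03],
       [ 8.89106668e-05,  1.95729824e-03, -9.99998081e-01]]), 'wrist_force': array([-0.45987868, -0.3282217 , -0.92283657]), 'moment': array([ 0.0033578 , -0.00238166,  0.0192267 ]), 'gripper_force': 0.0, 'gripper_width': 0.9966210864119791}
```

View pics/scene0.png

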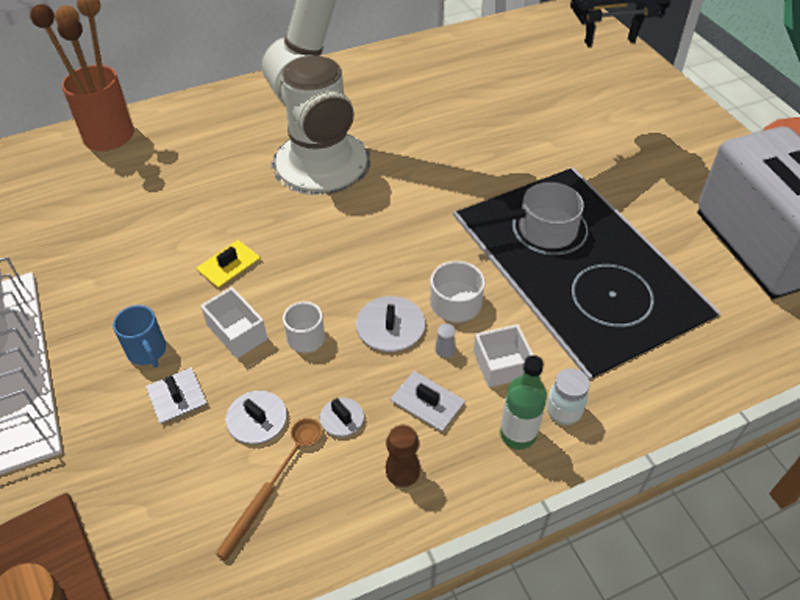

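View pics/top0.png

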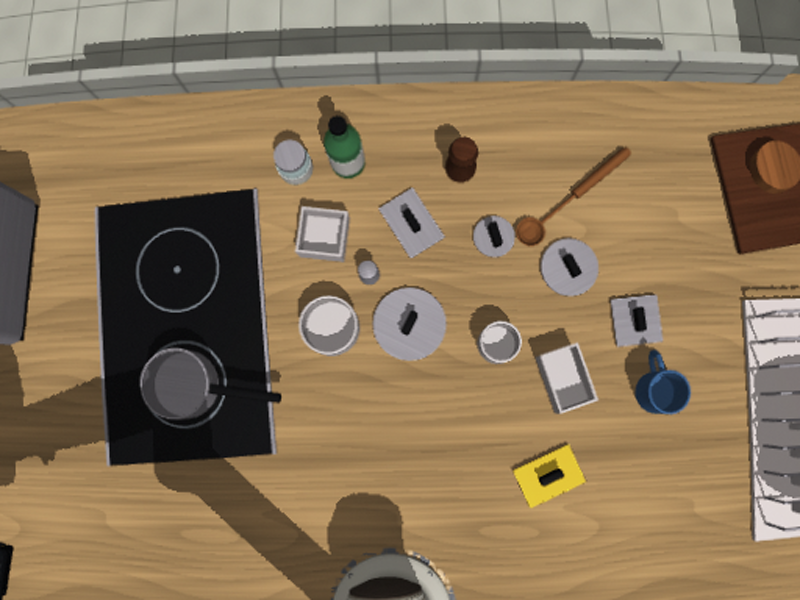

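```bash
cat > lib.py <<'E'
import cv2,numpy as np
from station import r
class Cam:
    def __init__(s,n):
        c=r.capture(n); s.img=c["img"]; s.K=np.array(c["camera_matrix"]); s.d=np.array([c["k1"],0,0,0.])
        s.R=cv2.Rodrigues(np.array(c["rvec"],float))[0]; s.t=np.array(c["tvec"],float).ravel(); s.C=-s.R.T@s.t
        s.hsv=cv2.cvtColor(s.img,cv2.COLOR_RGB2HSV)
    def rays(s,p):
        u=cv2.undistortPoints(np.array(p,float).reshape(-1,1,2),s.K,s.d).reshape(-1,2)
        return np.c_[u,np.ones(len(u))]@s.R
    def cast(s,p,z):
        d=s.rays(p); return (s.C+d*((z-s.C[2])/d[:,2])[:,None])[:,:2]
    def proj(s,P):
        return cv2.projectPoints(np.array(P,float).reshape(-1,3),cv2.Rodrigues(s.R)[0],s.t,s.K,s.d)[0].reshape(-1,2)
    def save(s,name,x,y,w,h,k):
        cv2.imwrite(f"pics/{name}.png",cv2.resize(s.img[y:y+h,x:x+w,::-1],None,fx=k,fy=k,interpolation=cv2.INTER_CUBIC))
def tri(a,pa,b,pb):
    "meeting point of two pixel rays, and the gap"
    da,db=a.rays([pa])[0],b.rays([pb])[0]
    s=np.linalg.lstsq(np.c_[da,-db],b.C-a.C,rcond=None)[0]
    A,B=a.C+s[0]*da,b.C+s[1]*db
    return (A+B)/2,np.linalg.norm(A-B)
def blobs(mask,lo=60,hi=9000):
    cs=cv2.findContours(mask.astype(np.uint8),cv2.RETR_EXTERNAL,cv2.CHAIN_APPROX_NONE)[0]
    return [c.reshape(-1,2) for c in cs if lo<cv2.contourArea(c)<hi]
E
python3 - <<'E'
from lib import *
T=Cam("top");S=Cam("scene")
T.save("topc",180,75,250,187,3.2); S.save("scenec",90,110,310,230,2.58)
for n,c in(("T",T),("S",S)):
    h=c.hsv
    for nm,m in(("grey",(h[...,1]<50)&(h[...,2]>90)),("black",(h[...,2]<60))):
        for b in blobs(m,25):
            (u,v),(w,l),a=cv2.minAreaRect(b.astype(np.float32))
            P=c.cast([(u,v)],.0085 if nm=="grey" else .039)[0]
            if .1<P[0]<.8 and abs(P[1])<.5: print(n,nm,round(u),round(v),round(w),round(l),round(a),P.round(3))
E
```

```text
T grey 174 273 33 3 85 [0.315 0.195]
T grey 116 239 49 30 17 [0.408 0.353]
T grey 363 242 40 27 71 [ 0.387 -0.306]
T grey 320 218 27 26 90 [ 0.451 -0.193]
T grey 407 205 31 30 83 [ 0.481 -0.43 ]
T grey 210 208 39 37 45 [0.485 0.096]
T grey 262 207 46 46 45 [ 0.485 -0.04 ]
T grey 236 174 14 13 90 [0.575 0.027]
T grey 364 170 36 36 90 [ 0.578 -0.317]
T grey 114 172 53 51 90 [0.589 0.361]
T grey 316 150 25 26 90 [ 0.634 -0.19 ]
T grey 206 149 32 33 7 [0.645 0.107]
T grey 167 179 116 3 86 [0.567 0.212]
T grey 263 142 38 26 57 [ 0.66  -0.048]
T grey 222 104 14 22 77 [0.769 0.06 ]
T grey 187 103 29 22 56 [0.776 0.158]
T black 352 305 6 15 63 [ 0.226 -0.265]
T black 433 253 12 20 9 [ 0.35  -0.485]
T black 413 246 11 22 17 [ 0.37 -0.43]
T black 262 206 5 16 27 [ 0.485 -0.04 ]
T black 409 204 15 7 82 [ 0.48  -0.425]
T black 365 169 15 6 60 [ 0.575 -0.314]
T black 316 149 15 6 72 [ 0.63  -0.187]
T black 263 141 16 6 56 [ 0.657 -0.048]
T black 294 105 20 21 17 [ 0.753 -0.134]
S grey 332 271 25 23 14 [0.763 0.066]
S grey 218 266 25 27 90 [ 0.634 -0.192]
S grey 164 266 33 39 90 [ 0.577 -0.321]
S grey 273 256 42 25 31 [ 0.661 -0.051]
S grey 112 253 26 33 68 [ 0.483 -0.433]
S grey 322 226 37 34 68 [0.628 0.109]
S grey 285 218 21 12 90 [0.562 0.03 ]
S grey 194 209 32 25 81 [ 0.432 -0.189]
S grey 250 206 43 35 0 [ 0.487 -0.044]
S grey 150 206 44 29 49 [ 0.37  -0.299]
S grey 392 188 39 51 90 [0.594 0.357]
S grey 292 186 38 33 90 [0.469 0.1  ]
S grey 339 198 155 35 64 [0.561 0.2  ]
S grey 352 137 38 42 15 [0.363 0.363]
S grey 413 154 134 2 44 [0.502 0.498]
S black 258 295 27 17 86 [ 0.763 -0.139]
S black 218 263 16 7 49 [ 0.643 -0.195]
S black 163 263 17 7 45 [ 0.587 -0.32 ]
S black 273 253 16 8 31 [ 0.67  -0.056]
S black 111 249 17 5 67 [ 0.493 -0.431]
S black 340 234 12 11 90 [0.689 0.127]
S black 250 202 5 15 0 [ 0.497 -0.047]
S black 145 164 8 13 53 [ 0.239 -0.272]
```

View pics/topc.png

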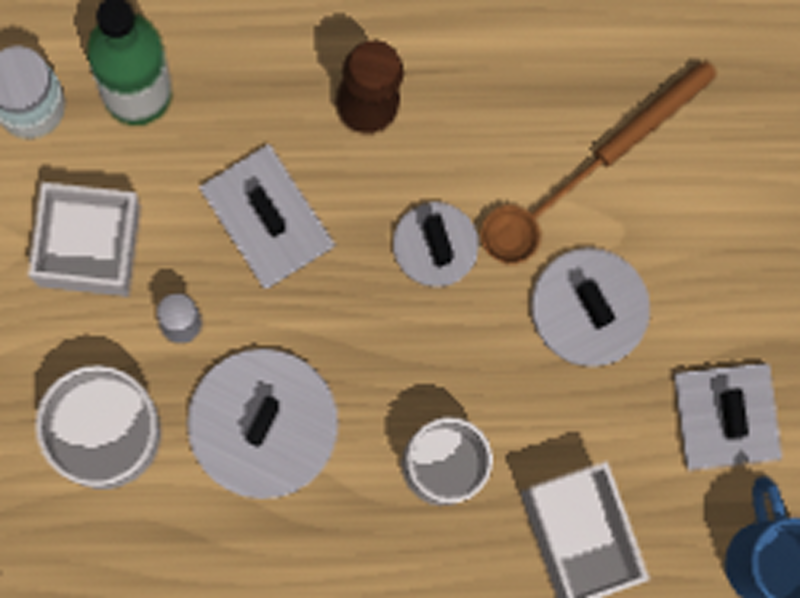

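View pics/scenec.png

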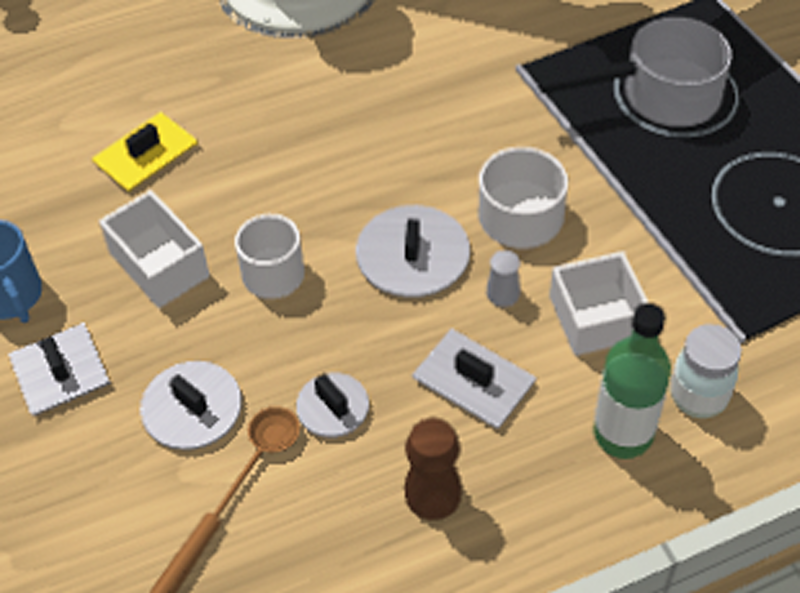

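```bash
cat >> lib.py <<'E'
from scipy.optimize import least_squares
LIDS={"pan_lid":(.062,),"wide_lid":(.050,),"slim_lid":(.036,),"oblong_lid":(.104,.070),"square_lid":(.082,.082)}
TUBS={"wide_tub":(.048,),"slim_tub":(.034,),"oblong_tub":(.100,.066),"square_tub":(.078,.078)}
H={"wide_tub":.06,"slim_tub":.06,"oblong_tub":.055,"square_tub":.05,"pan":.078}
def outline(c,near,z,mask=None,k=4):
    "sub-pixel outline of the pale blob that covers world point near at height z"
    u,v=c.proj([[*near,z]])[0]; a=int(u)-45; b=int(v)-45; a,b=max(a,0),max(b,0)
    f=c.img[b:b+90,a:a+90].astype(np.float32)
    s=f.max(2)-f.min(2) if mask is None else mask(f)
    q=s/np.maximum(f.max(2),1) if mask is None else s
    q=cv2.resize(q,None,fx=k,fy=k,interpolation=cv2.INTER_LINEAR)
    m=(q<.22).astype(np.uint8)
    m=cv2.morphologyEx(m,cv2.MORPH_CLOSE,np.ones((25,25)))
    m=cv2.morphologyEx(m,cv2.MORPH_OPEN,np.ones((13,13)))
    cs=cv2.findContours(m,cv2.RETR_EXTERNAL,cv2.CHAIN_APPROX_NONE)[0]
    p=((u-a+.5)*k,(v-b+.5)*k)
    g=max(cs,key=lambda g:cv2.pointPolygonTest(g,p,True)).reshape(-1,2)
    return (g+.5)/k-.5+[a,b]
def sd(P,x,size):
    if len(size)==1: return np.hypot(*(P-x[:2]).T)-size[0]
    cs,sn=np.cos(x[2]),np.sin(x[2]); q=np.abs((P-x[:2])@np.array([[cs,-sn],[sn,cs]]))-np.array(size)/2
    return np.hypot(*np.maximum(q,0).T)+np.minimum(q.max(1),0)
def fit(c,px,z,size,far=True,th0=0.):
    P=c.cast(px,z); m=P.mean(0)
    if far:
        d=m-c.C[:2]; d/=np.linalg.norm(d); P=P[(P-m)@d>-.0]
    best=None
    for t in ([0] if len(size)==1 else th0+np.radians([0,45,90,135])):
        s=least_squares(lambda x:sd(P,x,size),[*m,t],loss="soft_l1",f_scale=.001)
        if best is None or s.cost<best.cost: best=s
    return best.x,np.sqrt(np.mean(sd(P,best.x,size)**2))
E
cat > m.py <<'E'
from lib import *
T=Cam("top");S=Cam("scene")
g={"wide_tub":(.475,.09),"slim_tub":(.435,-.185),"oblong_tub":(.385,-.295),"square_tub":(.63,.105),
"pan_lid":(.485,-.04),"wide_lid":(.578,-.317),"slim_lid":(.634,-.19),"oblong_lid":(.66,-.048),"square_lid":(.481,-.43)}
for n,p in g.items():
    lid="lid" in n; z=.0105 if lid else H[n]; size=(LIDS if lid else TUBS)[n]
    o=[]
    for c in(T,S):
        px=outline(c,p,z if lid else .03); x,e=fit(c,px,z,size,not lid or c is S); o.append((px,x))
        print(n,"TS"[c is S],x[:2].round(4),"th",round(np.degrees(x[2])%180,1) if len(size)>1 else "","rms mm",round(e*1e3,2),end=" | ")
        if lid and len(size)==1:
            s=least_squares(lambda y:np.hypot(*(c.cast(px,z)-y[:2]).T)-y[2],[*p,.05]); print("R",s.x[2].round(4),end=" ")
    P,gap=tri(T,T.proj([[*o[0][1][:2],z]])[0],S,S.proj([[*o[1][1][:2],z]])[0]); print("tri",P.round(4),gap.round(4))
E
python3 m.py
python3 - <<'E'
from lib import *
T=Cam("top");S=Cam("scene")
f=lambda im,x,y:cv2.resize((255*(im[y:y+75,x:x+100,::-1]/255.)**.45).astype(np.uint8),None,fx=4,fy=4,interpolation=cv2.INTER_CUBIC)
cv2.imwrite("pics/pan.png",np.hstack([f(T.img,85,205),f(S.img,290,95)]))
E
```

```text
wide_tub T [0.4823 0.0918] th  rms mm 0.47 | wide_tub S [0.4859 0.0878] th  rms mm 7.85 | tri [0.4823 0.0912 0.055 ] 0.0025
slim_tub T [ 0.4476 -0.1872] th  rms mm 0.35 | slim_tub S [ 0.4504 -0.1914] th  rms mm 1.15 | tri [ 0.4475 -0.1892  0.0556] 0.0032
oblong_tub T [ 0.3861 -0.2979] th 17.2 rms mm 0.5 | oblong_tub S [ 0.3872 -0.3021] th 18.3 rms mm 4.47 | tri [ 0.3856 -0.3002  0.0522] 0.0037
square_tub T [0.6404 0.1031] th 171.4 rms mm 0.76 | square_tub S [0.6413 0.0992] th 83.0 rms mm 3.3 | tri [0.6402 0.1019 0.0477] 0.0033
pan_lid T [ 0.4857 -0.0401] th  rms mm 0.53 | R 0.0616 pan_lid S [ 0.4876 -0.0432] th  rms mm 1.08 | R 0.0626 tri [ 0.4856 -0.0412  0.0074] 0.0023
wide_lid T [ 0.576  -0.3169] th  rms mm 0.42 | R 0.0497 wide_lid S [ 0.5772 -0.3207] th  rms mm 0.41 | R 0.0503 tri [ 0.576  -0.3191  0.0077] 0.0032
slim_lid T [ 0.6324 -0.1889] th  rms mm 0.56 | R 0.0356 slim_lid S [ 0.6341 -0.1922] th  rms mm 0.81 | R 0.0362 tri [ 0.6326 -0.1905  0.0074] 0.0026
oblong_lid T [ 0.6599 -0.048 ] th 30.8 rms mm 0.61 | oblong_lid S [ 0.6614 -0.0515] th 30.9 rms mm 0.63 | tri [ 0.6601 -0.0493  0.0074] 0.0028
square_lid T [ 0.4757 -0.4293] th 172.9 rms mm 13.22 | square_lid S [ 0.4825 -0.4328] th 4.2 rms mm 0.7 | tri [ 0.4763 -0.4327  0.0015] 0.0016
```

View pics/pan.png

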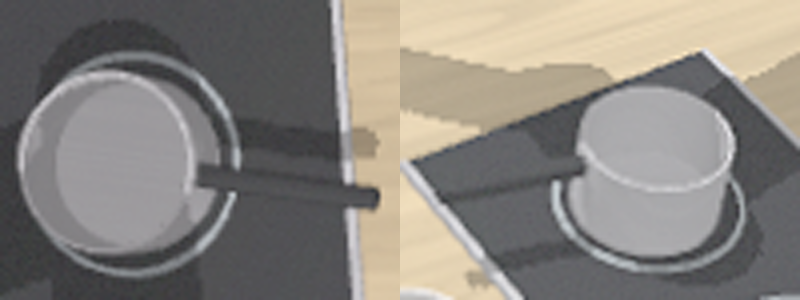

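```bash
cat >> lib.py <<'E'
def go(pos,yaw):
    "tool-axis shift (mm) and z turn (rad) from the present pose to TCP pos, with closing axis (tool y) at world angle yaw (deg, mod 180), tool down"
    s=r.sense(); R=np.array(s["ee_rot"]); p=np.array(s["tcp_pos"])
    d=R.T@(np.array(pos)-p)*1e3
    cur=np.degrees(np.arctan2(R[1,1],R[0,1])); dy=(yaw-cur+90)%180-90
    print("at",p.round(4),"cur yaw",cur.round(1),"j6",s["joints"][5].round(1),"shift",d.round(1),"turn about tool z",np.radians(-dy).round(3),"grip",s["gripper_width"].round(3),"F",np.round(s["wrist_force"],1))
E
python3 - <<'E'
from lib import *
T=Cam("top");S=Cam("scene")
pc=T.cast([(112,245.5)],.078)[0]; print("pan rim",pc,"diam",np.ptp(T.cast([(89.8,245),(134,246.5)],.078),0))
pcS=S.cast([((657-400)/4+290,138/4+95)],.078); print("panS",pcS)
tip,g=tri(T,(179.3,254.5),S,(301.3,143.8)); print("tip",tip,g)
a,b=T.cast([(135,248.75),(179.3,254.5)],.066); d=(b-a)/np.linalg.norm(b-a); print("handle",a,b,np.linalg.norm(a-pc),np.linalg.norm(b-pc),"yaw",np.degrees(np.arctan2(d[1],d[0])),"tip d",(b-pc)/np.linalg.norm(b-pc))
print("grip",pc+.122*d, b-.054*d)
h=T.hsv; m=((h[...,1]<60)&(h[...,2]>70)).astype(np.uint8)
print("rear ring",T.cast([(113.3,172.2)],.008), "S",S.cast([(392,188.3)],.008),"front",T.cast([(85+139/4,205+163/4)],.008))
R=r.sense(); go([.4,.1,.2],90)
E
```

```text
pan rim [0.38911902 0.34097725] diam [0.00496599 0.11698683]
panS [[0.3957899 0.339466 ]]
tip [0.36556176 0.1742289  0.05598772] 0.006095439736837082
handle [0.38046604 0.2839497 ] [0.36441719 0.16957752] 0.0576802883199056 0.17317057714016793 yaw -97.9876615565108 tip d [-0.14264447 -0.98977399]
grip [0.37216592 0.22016089] [0.37192102 0.22305361]
rear ring [[0.5898984  0.36168956]] S [[0.59328562 0.35887219]] front [[0.389934   0.34158308]]Traceback (most recent call last):
  File "<stdin>", line 10, in <module>
  File "lib.py", line 62, in go
    print("at",p.round(4),"cur yaw",cur.round(1),"j6",s["joints"][5].round(1),"shift",d.round(1),"turn about tool z",np.radians(-dy).round(3),"grip",s["gripper_width"].round(3),"F",np.round(s["wrist_force"],1))
                                                                                                                                                     ^^^^^^^^^^^^^^^^^^^^^^^^
AttributeError: 'float' object has no attribute 'round'
```

```bash
sed -i 's/s\["gripper_width"\].round(3)/round(float(s["gripper_width"]),3)/; s/s\["joints"\]\[5\].round(1)/round(float(s["joints"][5]),1)/; s/cur.round(1)/round(float(cur),1)/' lib.py; python3 -c "
from lib import *
go([.372,.2215,.200],-8); go([.372,.2215,.069],-8)"
```

```text
at [0.1417 0.6087 0.2475] cur yaw -103.1 j6 -14.8 shift [312.1 324.9  47.5] turn about tool z 1.482 grip 1.0 F [ 0.5  0.7 -0.4]
at [0.1417 0.6087 0.2475] cur yaw -103.1 j6 -14.8 shift [312.1 324.9 178.5] turn about tool z 1.482 grip 1.0 F [ 0.5  0.7 -0.4]
```

>>> move_arm:
  series:
    - {"grip":0.6,"xyz":[312,325,47],"angular":[0,0,1.482]}
    - {"grip":0.6,"xyz":[312,325,47],"angular":[0,0,1.482]}
    - {"grip":0.6,"xyz":[312,325,47],"angular":[0,0,1.482]}
    - {"grip":0.6,"xyz":[312,325,47],"angular":[0,0,1.482]}
    - {"grip":0.6,"xyz":[312,325,47],"angular":[0,0,1.482]}
    - {"grip":0.6,"xyz":[312,325,47],"angular":[0,0,1.482]}
    - {"grip":0.6,"xyz":[312,325,47],"angular":[0,0,1.482]}
    - {"grip":0.6,"xyz":[312,325,47],"angular":[0,0,1.482]}
    - {"grip":0.6,"xyz":[312,325,47],"angular":[0,0,1.482]}
    - {"grip":0.6,"xyz":[312,325,47],"angular":[0,0,1.482]}

```text
time_s: 1.5
tcp_pos: [0.3728, 0.2169, 0.2]
ee_rot: [[-0.152, -0.988, -0.001], [-0.988, 0.152, -0.002], [0.002, 0.001, -1.0]]
wrist_force: [-0.3, 0.6, -0.4]
gripper_width: 0.602
gripper_force: 0.0
```

>>> move_arm:
  series:
    - {"grip":0.6,"xyz":[0,0,0],"angular":[0,0,0]}
    - {"grip":0.6,"xyz":[0,0,0],"angular":[0,0,0]}

```text
time_s: 1.7
tcp_pos: [0.3721, 0.2217, 0.2009]
ee_rot: [[-0.137, -0.991, 0.001], [-0.991, 0.137, 0.001], [-0.001, -0.001, -1.0]]
wrist_force: [-0.2, 0.6, 0.1]
gripper_width: 0.597
gripper_force: 0.0
```

```bash
python3 -c "
from lib import *
go([.372,.2215,.069],-8)
T=Cam('top');T.save('hov',80,150,180,135,4.4)"
```

```text
at [0.3721 0.2217 0.2009] cur yaw 172.1 j6 -60.3 shift [4.000e-01 1.000e-01 1.319e+02] turn about tool z 0.002 grip 0.597 F [-0.2  0.6  0.1]
```

View pics/hov.png

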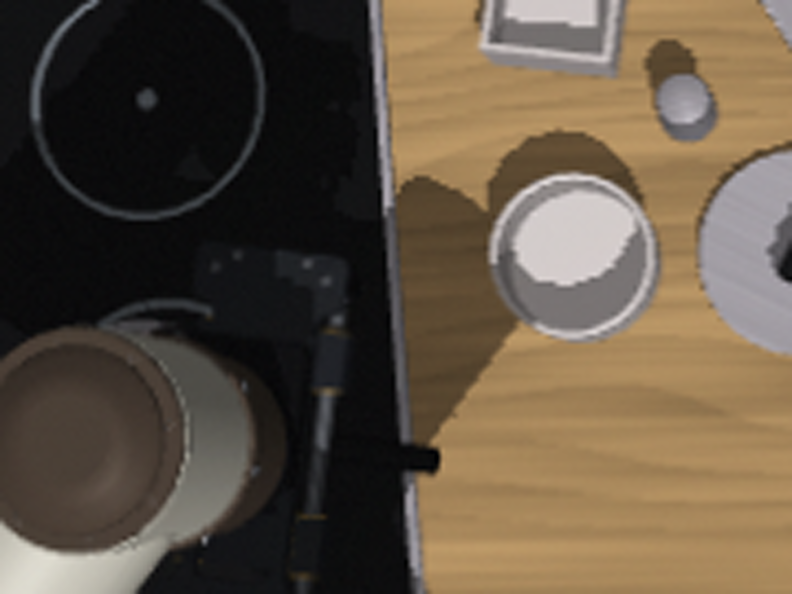

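>>> move_arm:
  series:
    - {"grip":0.6,"xyz":[0,0,45],"angular":[0,0,0]}
    - {"grip":0.6,"xyz":[0,0,90],"angular":[0,0,0]}
    - {"grip":0.6,"xyz":[0,0,115],"angular":[0,0,0]}
    - {"grip":0.6,"xyz":[0,0,132],"angular":[0,0,0]}
    - {"grip":0.6,"xyz":[0,0,132],"angular":[0,0,0]}
    - {"grip":0.6,"xyz":[0,0,132],"angular":[0,0,0]}

```text
time_s: 2.35
tcp_pos: [0.3719, 0.2226, 0.0689]
ee_rot: [[-0.136, -0.991, 0.0], [-0.991, 0.136, 0.0], [-0.0, -0.0, -1.0]]
wrist_force: [-0.3, 0.3, 0.0]
gripper_width: 0.597
gripper_force: 0.0
```

>>> move_arm:
  series:
    - {"grip":0.0,"xyz":[0,0,0],"angular":[0,0,0]}
    - {"grip":0.0,"xyz":[0,0,0],"angular":[0,0,0]}
    - {"grip":0.0,"xyz":[0,0,0],"angular":[0,0,0]}
    - {"grip":0.0,"xyz":[0,0,0],"angular":[0,0,0]}
    - {"grip":0.0,"xyz":[0,0,0],"angular":[0,0,0]}
    - {"grip":0.0,"xyz":[0,0,0],"angular":[0,0,0]}
    - {"grip":0.0,"xyz":[0,0,0],"angular":[0,0,0]}
    - {"grip":0.0,"xyz":[0,0,0],"angular":[0,0,0]}

```text
time_s: 3.15
tcp_pos: [0.372, 0.2214, 0.0687]
ee_rot: [[-0.14, -0.99, 0.0], [-0.99, 0.14, 0.0], [-0.0, -0.0, -1.0]]
wrist_force: [-0.8, -0.1, 3.5]
gripper_width: 0.177
gripper_force: 30.0
```

```bash
python3 -c "
from lib import *
go([.372+.201,.2215+.0205,.069],-8)"
```

```text
at [0.372  0.2214 0.0687] cur yaw 172.0 j6 -60.5 shift [ -48.5 -196.2   -0.3] turn about tool z -0.0 grip 0.177 F [-0.8 -0.1  3.5]
```

>>> move_arm:
  series:
    - {"grip":0.0,"xyz":[-2,-8,0],"angular":[0,0,0]}
    - {"grip":0.0,"xyz":[-5,-20,0],"angular":[0,0,0]}
    - {"grip":0.0,"xyz":[-8,-33,0],"angular":[0,0,0]}
    - {"grip":0.0,"xyz":[-11,-46,0],"angular":[0,0,0]}
    - {"grip":0.0,"xyz":[-15,-59,0],"angular":[0,0,0]}
    - {"grip":0.0,"xyz":[-18,-72,0],"angular":[0,0,0]}
    - {"grip":0.0,"xyz":[-21,-85,0],"angular":[0,0,0]}
    - {"grip":0.0,"xyz":[-24,-98,0],"angular":[0,0,0]}
    - {"grip":0.0,"xyz":[-24,-98,0],"angular":[0,0,0]}

```text
time_s: 4.05
tcp_pos: [0.4724, 0.2311, 0.0684]
ee_rot: [[-0.139, -0.99, -0.002], [-0.99, 0.139, -0.002], [0.002, 0.002, -1.0]]
wrist_force: [-4.0, 0.3, 5.5]
gripper_width: 0.181
gripper_force: 30.1
```

>>> move_arm:
  series:
    - {"grip":0.0,"xyz":[-3,-12,0],"angular":[0,0,0]}
    - {"grip":0.0,"xyz":[-6,-25,0],"angular":[0,0,0]}
    - {"grip":0.0,"xyz":[-9,-38,0],"angular":[0,0,0]}
    - {"grip":0.0,"xyz":[-12,-51,0],"angular":[0,0,0]}
    - {"grip":0.0,"xyz":[-16,-64,0],"angular":[0,0,0]}
    - {"grip":0.0,"xyz":[-19,-77,0],"angular":[0,0,0]}
    - {"grip":0.0,"xyz":[-22,-89,0],"angular":[0,0,0]}
    - {"grip":0.0,"xyz":[-24,-98,0],"angular":[0,0,0]}
    - {"grip":0.0,"xyz":[-24,-98,0],"angular":[0,0,0]}

```text
time_s: 4.95
tcp_pos: [0.5719, 0.2411, 0.0681]
ee_rot: [[-0.138, -0.99, -0.004], [-0.99, 0.138, -0.002], [0.003, 0.003, -1.0]]
wrist_force: [-5.3, 0.7, 4.9]
gripper_width: 0.18
gripper_force: 30.2
```

```bash
python3 -c "
from lib import *
go([.372+.201,.2215+.0205,.069],-8)
T=Cam('top');S=Cam('scene')
f=lambda im,x,y:cv2.resize((255*(im[y:y+130,x:x+100,::-1]/255.)**.6).astype(np.uint8),None,fx=4,fy=4,interpolation=cv2.INTER_CUBIC)
cv2.imwrite('pics/pan2.png',np.hstack([f(T.img,75,115),f(S.img,340,100)]))"
```

```text
at [0.5719 0.2411 0.0681] cur yaw 172.1 j6 -45.7 shift [-1.1 -0.9 -0.9] turn about tool z 0.001 grip 0.18 F [-5.3  0.7  4.9]
```

View pics/pan2.png

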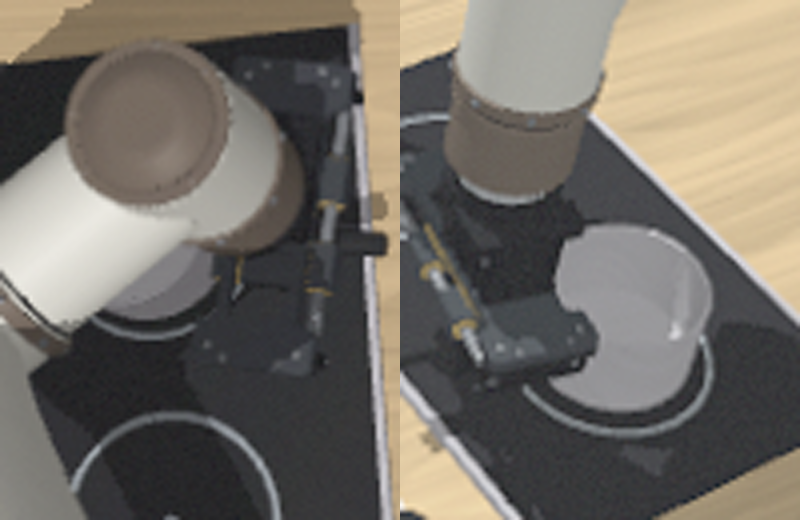

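>>> move_arm:
  series:
    - {"grip":0.6,"xyz":[0,0,0],"angular":[0,0,0]}
    - {"grip":0.6,"xyz":[0,0,0],"angular":[0,0,0]}
    - {"grip":0.6,"xyz":[0,0,0],"angular":[0,0,0]}
    - {"grip":0.6,"xyz":[0,0,0],"angular":[0,0,0]}
    - {"grip":0.6,"xyz":[0,0,-20],"angular":[0,0,0]}
    - {"grip":0.6,"xyz":[0,0,-70],"angular":[0,0,0]}
    - {"grip":0.6,"xyz":[0,0,-120],"angular":[0,0,0]}
    - {"grip":0.6,"xyz":[0,0,-150],"angular":[0,0,0]}
    - {"grip":0.6,"xyz":[0,0,-150],"angular":[0,0,0]}

```text
time_s: 5.95
tcp_pos: [0.5752, 0.2429, 0.2248]
ee_rot: [[-0.139, -0.99, 0.011], [-0.99, 0.139, 0.006], [-0.007, -0.01, -1.0]]
wrist_force: [-0.3, 0.3, 0.4]
gripper_width: 0.6
gripper_force: 0.0
```

```bash
cat >> lib.py <<'E'
def bar(c,near,z=.039):
    "bar handle: centre and long-axis yaw of the black blob by world point near"
    u,v=c.proj([[*near,z]])[0].round().astype(int); k=4
    f=cv2.resize(c.img[v-16:v+16,u-16:u+16].max(2),None,fx=k,fy=k,interpolation=cv2.INTER_LINEAR)
    g=max(blobs(f<55,100),key=len); P=c.cast((g+.5)/k-.5+[u-16,v-16],z)*1e3
    (x,y),(w,h),a=cv2.minAreaRect(P.astype(np.float32)); a=a if w>h else a+90
    return np.array([x,y])/1e3,(a+90)%180-90,sorted([w,h])
E
python3 - <<'E'
from lib import *
T=Cam("top");S=Cam("scene")
for n,p in {"pan_lid":(.485,-.04),"wide_lid":(.576,-.317),"slim_lid":(.632,-.19),"oblong_lid":(.66,-.048),"square_lid":(.481,-.43)}.items():
    print(n,*bar(T,p),*bar(S,p))
    if n=="pan_lid": x=fit(T,outline(T,p,.0105),.0105,LIDS[n],False)[0];print(x)
c,a,_=bar(T,(.485,-.04)); a=-29 if abs(a+29)>20 else a
go([.4857,-.0405,.150],a+90)
E
```

```text
pan_lid [ 0.48475436 -0.04052234] -27.883594512939453 [13.86695671081543, 40.2200813293457] [ 0.49809409 -0.04779351] -27.84311294555664 [13.103514671325684, 52.98224639892578]
[ 0.48568093 -0.04012538  0.        ]
wide_lid [ 0.57431989 -0.31429901] 26.12842559814453 [17.84234046936035, 39.31999588012695] [ 0.58703333 -0.32137024] 26.6741943359375 [18.407737731933594, 48.17566680908203]
slim_lid [ 0.6300946  -0.18712003] 15.725679397583008 [16.566940307617188, 42.56584930419922] [ 0.642987  -0.1946088] 15.229291915893555 [17.347185134887695, 47.59616470336914]
oblong_lid [ 0.65764203 -0.04781372] 30.074098587036133 [14.383147239685059, 43.21738052368164] [ 0.66982666 -0.05598014] 31.305164337158203 [23.13680648803711, 43.40607452392578]
square_lid [ 0.48035077 -0.42501797] 6.253836154937744 [20.08754539489746, 38.87388610839844] [ 0.49300815 -0.43160864] 5.4974565505981445 [12.921516418457031, 54.920631408691406]
at [0.5726 0.2416 0.219 ] cur yaw 172.0 j6 -45.8 shift [291.6  46.6  68.6] turn about tool z -1.225 grip 0.6 F [-0.4 -0.6 -1. ]
```

>>> move_arm:
  series:
    - {"grip":0.45,"xyz":[292,47,69],"angular":[0,0,-1.225]}
    - {"grip":0.45,"xyz":[292,47,69],"angular":[0,0,-1.225]}
    - {"grip":0.45,"xyz":[292,47,69],"angular":[0,0,-1.225]}
    - {"grip":0.45,"xyz":[292,47,69],"angular":[0,0,-1.225]}
    - {"grip":0.45,"xyz":[292,47,69],"angular":[0,0,-1.225]}
    - {"grip":0.45,"xyz":[292,47,69],"angular":[0,0,-1.225]}
    - {"grip":0.45,"xyz":[292,47,69],"angular":[0,0,-1.225]}
    - {"grip":0.45,"xyz":[292,47,69],"angular":[0,0,-1.225]}
    - {"grip":0.45,"xyz":[292,47,69],"angular":[0,0,-1.225]}
    - {"grip":0.45,"xyz":[292,47,69],"angular":[0,0,-1.225]}

```text
time_s: 7.05
tcp_pos: [0.4842, -0.0415, 0.1479]
ee_rot: [[0.884, -0.468, -0.004], [-0.468, -0.884, -0.001], [-0.003, 0.002, -1.0]]
wrist_force: [0.3, -0.0, -0.4]
gripper_width: 0.449
gripper_force: 0.0
```

```bash
python3 -c "
from lib import *
go([.4857,-.0405,.040],62)
T=Cam('top')
for n,p in (('wide_tub',(.475,.09)),('square_tub',(.63,.105)),('slim_tub',(.435,-.185))): print(n,fit(T,outline(T,p,.03),H[n],TUBS[n]))
"
```

```text
at [ 0.4842 -0.0415  0.1479] cur yaw -117.9 j6 47.8 shift [  1.2  -1.8 107.9] turn about tool z 0.002 grip 0.449 F [ 0.3 -0.  -0.4]
wide_tub (array([0.51424348, 0.16007302, 0.        ]), np.float64(0.04785010611752105))
square_tub (array([0.6397766 , 0.10243956, 2.98860767]), np.float64(0.0007317368762139621))
slim_tub (array([ 0.47308226, -0.14347147,  0.        ]), np.float64(0.03190993139906222))
```

>>> move_arm:
  series:
    - {"grip":0.45,"xyz":[0,0,40],"angular":[0,0,0]}
    - {"grip":0.45,"xyz":[0,0,80],"angular":[0,0,0]}
    - {"grip":0.45,"xyz":[0,0,100],"angular":[0,0,0]}
    - {"grip":0.45,"xyz":[0,0,108],"angular":[0,0,0]}
    - {"grip":0.45,"xyz":[0,0,108],"angular":[0,0,0]}

```text
time_s: 7.6
tcp_pos: [0.4847, -0.041, 0.0404]
ee_rot: [[0.884, -0.467, -0.003], [-0.467, -0.884, -0.001], [-0.002, 0.002, -1.0]]
wrist_force: [0.2, 0.3, 1.0]
gripper_width: 0.446
gripper_force: 0.0
```

>>> move_arm:
  series:
    - {"grip":0.0,"xyz":[0,0,0],"angular":[0,0,0]}
    - {"grip":0.0,"xyz":[0,0,0],"angular":[0,0,0]}
    - {"grip":0.0,"xyz":[0,0,0],"angular":[0,0,0]}
    - {"grip":0.0,"xyz":[0,0,0],"angular":[0,0,0]}
    - {"grip":0.0,"xyz":[0,0,0],"angular":[0,0,0]}
    - {"grip":0.0,"xyz":[0,0,0],"angular":[0,0,0]}
    - {"grip":0.0,"xyz":[0,0,0],"angular":[0,0,0]}

```text
time_s: 8.3
tcp_pos: [0.4856, -0.0411, 0.0423]
ee_rot: [[0.884, -0.467, 0.001], [-0.467, -0.884, -0.0], [0.001, -0.0, -1.0]]
wrist_force: [-1.8, -0.1, 6.0]
gripper_width: 0.158
gripper_force: 30.0
```

```bash
cat >> lib.py <<'E'
steel=lambda f:.22*85/np.maximum(f.max(2),1)
E
python3 - <<'E'
from lib import *
go([.4857,-.0405,.040],62)
T=Cam("top");S=Cam("scene")
for c in(T,S):
    px=outline(c,(.59,.361),.05,steel); print("pan",*fit(c,px,.078,(.058,)), "base z",len(px))
    # the rim's far arc cast on z=.078 with free radius
c=S; px=outline(c,(.59,.361),.05,steel); im=S.img.copy()
for u,v in px[::4].round().astype(int): im[v,u]=(255,0,0)
im2=T.img.copy()
for u,v in outline(T,(.59,.361),.05,steel)[::4].round().astype(int): im2[v,u]=(255,0,0)
px=outline(S,(.487,-.043),.0105)
for u,v in px[::4].round().astype(int): im[v,u]=(0,255,0)
cv2.imwrite("pics/chk.png",np.hstack([cv2.resize(im[110:270,230:430,::-1],None,fx=2,fy=2),cv2.resize(im2[110:270,70:270,::-1],None,fx=2,fy=2)]))
E
```

```text
at [ 0.4856 -0.0411  0.0423] cur yaw -117.8 j6 47.8 shift [-0.2 -0.5  2.3] turn about tool z 0.003 grip 0.158 F [-1.8 -0.1  6. ]
pan [0.5851109 0.3640638 0.       ] 0.0008842616522558055 base z 562
pan [0.53226364 0.48018181 0.        ] 0.02647730252536266 base z 1279
```

View pics/chk.png

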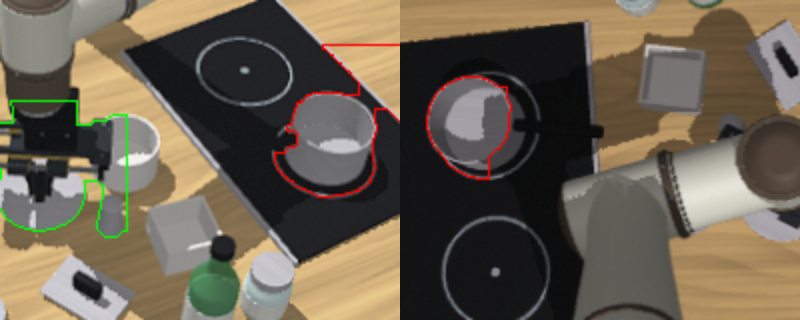

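```bash
cat >> lib.py <<'E'
def panmask(th):
    return lambda f:np.maximum(.22*th/np.maximum(f.max(2),1),np.where(f.max(2)-f.min(2)>.22*f.max(2),1,0)*np.where(f.max(2)>70,1,0))
def panfit(c,near=(.587,.362),th=85,show=None):
    px=outline(c,near,.05,panmask(th)); P=c.cast(px,.078)
    x,e=fit(c,px,.078,(.058,))
    d=np.array(x[:2])-c.C[:2]; d/=np.linalg.norm(d); Q=P[((P-x[:2])@d>.01)&(abs(sd(P,x,(.058,)))<.003)]
    y=least_squares(lambda y:np.hypot(*(Q-y[:2]).T)-y[2],[*x[:2],.058]).x
    return x[:2].round(4),round(e*1e3,2),"free",y.round(4),len(Q),px
E
python3 - <<'E'
from lib import *
T=Cam("top");S=Cam("scene")
for th in(60,75,90,105):
    for c in(T,S): print(th,"TS"[c is S],*panfit(c,th=th)[:-1])
ct=T.proj([[.587,.362,.078]])[0]; u,v=ct.round().astype(int); print(u,v); print(T.img[v,u-28:u+29].max(1)); print(T.img[v-28:v+29,u].max(1))
E
```

```text
60 T [0.5862 0.3645] 5.79 free [0.5854 0.3634 0.0591] 221
60 S [0.5844 0.3715] 10.88 free [0.5862 0.3698 0.059 ] 52
75 T [0.5853 0.3643] 0.97 free [0.5857 0.3643 0.0579] 227
75 S [0.5856 0.3681] 11.48 free [0.5873 0.367  0.0585] 68
90 T [0.5853 0.3618] 8.29 free [0.5859 0.3641 0.0572] 198
90 S [0.5868 0.3671] 11.56 free [0.5886 0.3659 0.0588] 78
105 T [0.5944 0.3407] 7.22 free [0.5955 0.3429 0.0554] 70
105 S [0.5868 0.3687] 11.16 free [0.5885 0.3681 0.0585] 61
105 169
[ 20  21  20  21  21  20  83 110  80  82  84  85  85  86  88  90 147 167
 169 170 169 168 168 167 167 167 166 165 165 165 165 165 164 164  95  89
  90  90  90  89  91  91  91  91  91  91  92  89  80  61  40  33  33  37
  38  21   9]
[ 12  11  11  12  11  14  53 159 100 109 108 108 110 115 135 161 160 162
 166 166 168 168 166 165 165 165 165 164 165 168 167 168 167 169 166 165
 168 166 165 109  90  92  92  91  91  92  91  93  93 117 157 109 106  28
  21  29  85]
```

>>> move_arm:
  series:
    - {"grip":0.0,"xyz":[0,0,-30],"angular":[0,0,0]}
    - {"grip":0.0,"xyz":[0,0,-70],"angular":[0,0,0]}
    - {"grip":0.0,"xyz":[0,0,-110],"angular":[0,0,0]}
    - {"grip":0.0,"xyz":[0,0,-140],"angular":[0,0,0]}
    - {"grip":0.0,"xyz":[0,0,-140],"angular":[0,0,0]}

```text
time_s: 9.0
tcp_pos: [0.488, -0.0405, 0.1859]
ee_rot: [[0.885, -0.466, 0.01], [-0.466, -0.885, 0.002], [0.008, -0.006, -1.0]]
wrist_force: [0.6, 0.6, -1.8]
gripper_width: 0.152
gripper_force: 30.0
```

```bash
python3 -c "
from lib import *
go([.5857,.3637,.18],62)"
```

```text
at [ 0.488  -0.0405  0.1859] cur yaw -117.8 j6 47.8 shift [-102.1 -403.1    7.6] turn about tool z 0.004 grip 0.152 F [ 0.6  0.6 -1.8]
```

>>> move_arm:
  series:
    - {"grip":0.0,"xyz":[-5,-20,0],"angular":[0,0,0]}
    - {"grip":0.0,"xyz":[-15,-60,0],"angular":[0,0,0]}
    - {"grip":0.0,"xyz":[-26,-105,0],"angular":[0,0,0]}
    - {"grip":0.0,"xyz":[-37,-150,0],"angular":[0,0,0]}
    - {"grip":0.0,"xyz":[-48,-195,0],"angular":[0,0,0]}
    - {"grip":0.0,"xyz":[-59,-240,0],"angular":[0,0,0]}
    - {"grip":0.0,"xyz":[-71,-285,0],"angular":[0,0,0]}
    - {"grip":0.0,"xyz":[-82,-330,0],"angular":[0,0,0]}
    - {"grip":0.0,"xyz":[-92,-370,0],"angular":[0,0,0]}
    - {"grip":0.0,"xyz":[-100,-404,0],"angular":[0,0,0]}

```text
time_s: 10.0
tcp_pos: [0.585, 0.3649, 0.1791]
ee_rot: [[0.885, -0.466, -0.003], [-0.466, -0.885, -0.001], [-0.002, 0.003, -1.0]]
wrist_force: [0.8, 0.3, -1.4]
gripper_width: 0.16
gripper_force: 30.0
```

>>> move_arm:
  series:
    - {"grip":0.0,"xyz":[0,0,20],"angular":[0,0,0]}
    - {"grip":0.0,"xyz":[0,0,38],"angular":[0,0,0]}
    - {"grip":0.0,"xyz":[0,0,38],"angular":[0,0,0]}
    - {"grip":0.0,"xyz":[0,0,38],"angular":[0,0,0]}

```text
time_s: 10.4
tcp_pos: [0.5853, 0.3625, 0.1422]
ee_rot: [[0.884, -0.467, -0.002], [-0.467, -0.884, -0.002], [-0.001, 0.002, -1.0]]
wrist_force: [-0.5, -0.2, -1.5]
gripper_width: 0.16
gripper_force: 30.0
```

```bash
python3 -c "
from lib import *
go([.5857,.3637,.114],62)
T=Cam('top');S=Cam('scene')
f=lambda im,x,y:cv2.resize((255*(im[y:y+80,x:x+80,::-1]/255.)**.6).astype(np.uint8),None,fx=5,fy=5,interpolation=cv2.INTER_CUBIC)
cv2.imwrite('pics/lidhov.png',np.hstack([f(S.img,350,130),f(T.img,70,130)]))
np.save('S_hov.npy',S.img)"
```

```text
at [0.5853 0.3625 0.1422] cur yaw -117.8 j6 17.0 shift [-0.2 -1.3 28.2] turn about tool z 0.003 grip 0.16 F [-0.5 -0.2 -1.5]
```

View pics/lidhov.png

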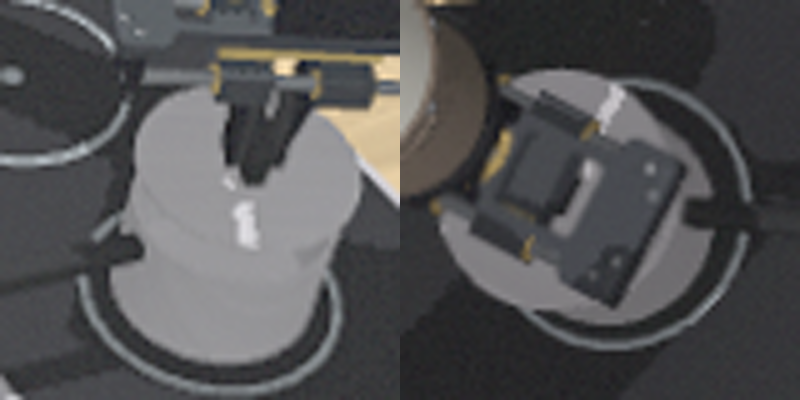

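```bash
cat >> lib.py <<'E'
def radial(c,ctr,z,R,lo=-.012,hi=.012,n=180,pick=None,th0=None):
    "edge points (strongest bright-inside step) along radial lines about ctr in plane z, then robust circle fit of known R"
    g=cv2.GaussianBlur(c.img.max(2).astype(np.float32),(0,0),.6)
    t=np.linspace(0,2*np.pi,n,endpoint=False); rho=np.arange(R+lo,R+hi,.0005)
    P=np.array(ctr)+np.stack([np.outer(np.cos(t),rho),np.outer(np.sin(t),rho)],-1)
    uv=c.proj(np.c_[P.reshape(-1,2),np.full(P.size//2,z)]).reshape(n,-1,2).astype(np.float32)
    V=cv2.remap(g,uv[...,0],uv[...,1],cv2.INTER_LINEAR)
    D=V[:,:-5]-V[:,5:]; i=D.argmax(1)+2; ok=D.max(1)>15
    Q=P[np.arange(n),i][ok]; t=t[ok]
    best=None
    for dx in(-.006,0,.006):
        for dy in(-.006,0,.006):
            s=least_squares(lambda x:sd(Q,x,(R,)),[ctr[0]+dx,ctr[1]+dy],loss="cauchy",f_scale=.0005)
            if best is None or s.cost<best.cost: best=s
    e=sd(Q,best.x,(R,)); inl=abs(e)<.0015
    return best.x.round(4),inl.sum(),np.degrees(t[inl]).astype(int)[::6]
E
python3 - <<'E'
from lib import *
T=Cam("top");S=Cam("scene")
for z in(.1085,.111):
    print("lid T",*radial(T,(.5855,.363),z,.062)); print("lid S",*radial(S,(.587,.3595),z,.062))
E
```

```text
lid T [0.5865 0.3657] 78 [  0  12 106 118 130 142 154 172 300 312 324 336 348]
lid S [0.5859 0.3629] 60 [ 20  32  44  56 180 192 204 216 228 239]
lid T [0.5861 0.3647] 79 [  0  12 100 114 126 138 150 164 298 310 322 334 346 358]
lid S [0.5879 0.3611] 59 [ 18  29  42  54 182 194 206 218 232 244]
```

>>> move_arm:
  series:
    - {"grip":0.0,"xyz":[0,0,10],"angular":[0,0,0]}
    - {"grip":0.0,"xyz":[0,0,18],"angular":[0,0,0]}
    - {"grip":0.0,"xyz":[0,0,23],"angular":[0,0,0]}
    - {"grip":0.0,"xyz":[0,0,26],"angular":[0,0,0]}
    - {"grip":0.0,"xyz":[0,0,27],"angular":[0,0,0]}
    - {"grip":0.0,"xyz":[0,0,27],"angular":[0,0,0]}

```text
time_s: 11.2
tcp_pos: [0.5856, 0.363, 0.1164]
ee_rot: [[0.884, -0.467, -0.0], [-0.467, -0.884, -0.0], [-0.0, 0.0, -1.0]]
wrist_force: [-0.2, -0.2, -0.4]
gripper_width: 0.154
gripper_force: 30.0
```

>>> move_arm:
  series:
    - {"grip":0.0,"xyz":[0,0,1],"angular":[0,0,0]}
    - {"grip":0.0,"xyz":[0,0,2],"angular":[0,0,0]}
    - {"grip":0.0,"xyz":[0,0,2],"angular":[0,0,0]}

```text
time_s: 11.5
tcp_pos: [0.5855, 0.363, 0.1145]
ee_rot: [[0.884, -0.467, -0.0], [-0.467, -0.884, 0.0], [-0.0, -0.0, -1.0]]
wrist_force: [0.1, 0.6, -2.3]
gripper_width: 0.16
gripper_force: 30.0
```

>>> move_arm:
  series:
    - {"grip":0.45,"xyz":[0,0,0],"angular":[0,0,0]}
    - {"grip":0.45,"xyz":[0,0,0],"angular":[0,0,0]}
    - {"grip":0.45,"xyz":[0,0,0],"angular":[0,0,0]}
    - {"grip":0.45,"xyz":[0,0,-10],"angular":[0,0,0]}
    - {"grip":0.45,"xyz":[0,0,-50],"angular":[0,0,0]}
    - {"grip":0.45,"xyz":[0,0,-90],"angular":[0,0,0]}
    - {"grip":0.45,"xyz":[0,0,-100],"angular":[0,0,0]}

```text
time_s: 12.2
tcp_pos: [0.5879, 0.3643, 0.2219]
ee_rot: [[0.885, -0.466, 0.01], [-0.466, -0.885, 0.006], [0.006, -0.01, -1.0]]
wrist_force: [0.4, 0.6, 0.2]
gripper_width: 0.445
gripper_force: 0.0
```

Run:
```python
from lib import *
S=Cam("scene"); T=Cam("top")
for z in(.081,.083): print("seated S",*radial(S,(.587,.3610),z,.062)[:2],"T",*radial(T,(.5861,.3647),z,.062)[:2])
go([.6599,-.0483,.18],120.5)
for c in(T,S):print(fit(c,outline(c,(.66,-.048),.0105),.0105,LIDS["oblong_lid"],c is S))
```

```text
seated S [0.5868 0.3616] 120 T [0.5861 0.3654] 71
seated S [0.5883 0.3599] 121 T [0.5857 0.3646] 71
at [0.5866 0.3637 0.2184] cur yaw -117.8 j6 17.0 shift [257.1 330.4  36.9] turn about tool z -1.018 grip 0.451 F [ 0.4  0.2 -0.3]
(array([ 0.65984473, -0.0480458 ,  0.5380514 ]), np.float64(0.0006056619065824711))
(array([ 0.66140098, -0.05154313,  0.54043239]), np.float64(0.0005831442254059911))
```

Run:
```python
from lib import *
S=Cam("scene"); T=Cam("top")
print("oil cap",tri(T,(216.3,78),S,(341.5,233)), T.cast([(216.3,78)],.2), "mill",T.cast([(296,97)],.115),S.cast([(258,284)],.115))
go([.6597,-.0496,.18],30.8)
```

```text
oil cap (array([0.77564251, 0.05751177, 0.19678769]), np.float64(0.001507972072971302)) [[0.7747767  0.05789855]] mill [[ 0.74991592 -0.1341241 ]] [[ 0.77467797 -0.1441684 ]]
at [0.585  0.3627 0.2139] cur yaw -117.9 j6 17.0 shift [258.7 329.6  33.9] turn about tool z 0.547 grip 0.45 F [ 0.1 -0.2 -0.6]
```

>>> move_arm:
  series:
    - {"grip":0.65,"xyz":[124,311,34],"angular":[0,0,0.547]}
    - {"grip":0.65,"xyz":[124,311,34],"angular":[0,0,0.547]}
    - {"grip":0.65,"xyz":[124,311,34],"angular":[0,0,0.547]}
    - {"grip":0.65,"xyz":[124,311,34],"angular":[0,0,0.547]}
    - {"grip":0.65,"xyz":[124,311,34],"angular":[0,0,0.547]}
    - {"grip":0.65,"xyz":[124,311,34],"angular":[0,0,0.547]}
    - {"grip":0.65,"xyz":[124,311,34],"angular":[0,0,0.547]}
    - {"grip":0.65,"xyz":[170,320,34],"angular":[0,0,0.547]}
    - {"grip":0.65,"xyz":[215,325,34],"angular":[0,0,0.547]}
    - {"grip":0.65,"xyz":[259,330,34],"angular":[0,0,0.547]}

```text
time_s: 13.4
tcp_pos: [0.6605, -0.0514, 0.1786]
ee_rot: [[0.512, -0.859, -0.004], [-0.859, -0.512, -0.0], [-0.002, 0.003, -1.0]]
wrist_force: [1.1, 0.8, 0.8]
gripper_width: 0.644
gripper_force: 0.0
```

>>> move_arm:
  series:
    - {"grip":0.65,"xyz":[0,0,0],"angular":[0,0,0]}
    - {"grip":0.65,"xyz":[0,0,0],"angular":[0,0,0]}

```text
time_s: 13.6
tcp_pos: [0.6595, -0.0505, 0.1775]
ee_rot: [[0.511, -0.86, -0.005], [-0.86, -0.511, -0.0], [-0.003, 0.005, -1.0]]
wrist_force: [-0.2, 0.1, -0.8]
gripper_width: 0.651
gripper_force: 0.0
```

```bash
python3 -c "
from lib import *
go([.6597,-.0496,.041],30.8)"
```

```text
at [ 0.6595 -0.0505  0.1775] cur yaw -149.3 j6 21.2 shift [ -0.4  -1.3 136.5] turn about tool z -0.001 grip 0.651 F [-0.2  0.1 -0.8]
```

>>> move_arm:
  series:
    - {"grip":0.65,"xyz":[0,0,45],"angular":[0,0,0]}
    - {"grip":0.65,"xyz":[0,0,90],"angular":[0,0,0]}
    - {"grip":0.65,"xyz":[0,-1,120],"angular":[0,0,0]}
    - {"grip":0.65,"xyz":[0,-1,137],"angular":[0,0,0]}
    - {"grip":0.65,"xyz":[0,-1,137],"angular":[0,0,0]}

```text
time_s: 14.1
tcp_pos: [0.6576, -0.0484, 0.0399]
ee_rot: [[0.513, -0.858, -0.009], [-0.858, -0.513, -0.001], [-0.004, 0.008, -1.0]]
wrist_force: [-1.2, 0.4, -0.7]
gripper_width: 0.652
gripper_force: 0.0
```

>>> move_arm:
  series:
    - {"grip":0.0,"xyz":[0,0,0],"angular":[0,0,0]}
    - {"grip":0.0,"xyz":[0,0,0],"angular":[0,0,0]}
    - {"grip":0.0,"xyz":[0,0,0],"angular":[0,0,0]}
    - {"grip":0.0,"xyz":[0,0,0],"angular":[0,0,0]}
    - {"grip":0.0,"xyz":[0,0,0],"angular":[0,0,0]}

```text
time_s: 14.6
tcp_pos: [0.6616, -0.0491, 0.0453]
ee_rot: [[0.513, -0.859, 0.001], [-0.859, -0.513, 0.0], [0.001, -0.001, -1.0]]
wrist_force: [-2.9, 1.7, 6.5]
gripper_width: 0.459
gripper_force: 30.0
```

>>> move_arm:
  series:
    - {"grip":0.0,"xyz":[0,0,-30],"angular":[0,0,0]}
    - {"grip":0.0,"xyz":[0,0,-70],"angular":[0,0,0]}
    - {"grip":0.0,"xyz":[0,0,-110],"angular":[0,0,0]}
    - {"grip":0.0,"xyz":[0,0,-110],"angular":[0,0,0]}
    - {"grip":0.0,"xyz":[0,0,-110],"angular":[0,0,0]}

```text
time_s: 15.1
tcp_pos: [0.6616, -0.0491, 0.1547]
ee_rot: [[0.512, -0.859, 0.003], [-0.859, -0.512, 0.001], [0.0, -0.003, -1.0]]
wrist_force: [0.2, 0.4, -0.9]
gripper_width: 0.455
gripper_force: 30.0
```

Run:
```python
from lib import *
T=Cam("top");S=Cam("scene")
for c in(T,S):print(fit(c,outline(c,(.386,-.298),.03),.055,TUBS["oblong_tub"]))
go([.3861-.0004,-.2979-.0015,.16],17.2)
```

```text
(array([ 0.38604323, -0.29787379,  0.30088921]), np.float64(0.0005026395285856934))
(array([ 0.38685808, -0.30194584,  0.31672882]), np.float64(0.004466334065718865))
at [ 0.6603 -0.0493  0.152 ] cur yaw -149.2 j6 21.1 shift [ 74.3 364.   -7.3] turn about tool z 0.237 grip 0.46 F [-0.4 -1.2 -1.6]
```

>>> move_arm:
  series:
    - {"grip":0.0,"xyz":[6,30,-8],"angular":[0,0,0.02]}
    - {"grip":0.0,"xyz":[14,70,-8],"angular":[0,0,0.05]}
    - {"grip":0.0,"xyz":[23,112,-8],"angular":[0,0,0.08]}
    - {"grip":0.0,"xyz":[31,154,-8],"angular":[0,0,0.11]}
    - {"grip":0.0,"xyz":[40,196,-8],"angular":[0,0,0.14]}
    - {"grip":0.0,"xyz":[49,238,-8],"angular":[0,0,0.17]}
    - {"grip":0.0,"xyz":[57,280,-8],"angular":[0,0,0.2]}
    - {"grip":0.0,"xyz":[65,320,-8],"angular":[0,0,0.237]}
    - {"grip":0.0,"xyz":[71,348,-8],"angular":[0,0,0.237]}
    - {"grip":0.0,"xyz":[74,364,-8],"angular":[0,0,0.237]}

```text
time_s: 16.2
tcp_pos: [0.3838, -0.3001, 0.1599]
ee_rot: [[0.294, -0.956, -0.004], [-0.956, -0.294, 0.002], [-0.003, 0.003, -1.0]]
wrist_force: [-0.3, -0.2, -1.2]
gripper_width: 0.456
gripper_force: 30.0
```

>>> move_arm:
  series:
    - {"grip":0.0,"xyz":[0,0,20],"angular":[0,0,0]}
    - {"grip":0.0,"xyz":[0,0,40],"angular":[0,0,0]}
    - {"grip":0.0,"xyz":[0,0,40],"angular":[0,0,0]}
    - {"grip":0.0,"xyz":[0,0,40],"angular":[0,0,0]}
    - {"grip":0.0,"xyz":[0,0,40],"angular":[0,0,0]}

```text
time_s: 16.7
tcp_pos: [0.3873, -0.2995, 0.122]
ee_rot: [[0.297, -0.955, 0.001], [-0.955, -0.297, -0.001], [0.001, -0.0, -1.0]]
wrist_force: [-0.8, -0.2, -0.6]
gripper_width: 0.458
gripper_force: 30.0
```

Run:
```python
from lib import *
go([.3857,-.2994,.0925],17.24)
T=Cam("top");S=Cam("scene")
go([.3857,-.2994,.0925],17.24)
f=lambda im,x,y:cv2.resize(im[y:y+80,x:x+80,::-1],None,fx=5,fy=5,interpolation=cv2.INTER_CUBIC)
cv2.imwrite('pics/obl.png',np.hstack([f(S.img,110,160),f(T.img,325,200)]))
```

```text
at [ 0.3873 -0.2995  0.122 ] cur yaw -162.7 j6 35.9 shift [-0.6  1.5 29.5] turn about tool z 0.001 grip 0.458 F [-0.8 -0.2 -0.6]
at [ 0.3873 -0.2995  0.1223] cur yaw -162.7 j6 35.9 shift [-0.6  1.6 29.8] turn about tool z 0.0 grip 0.457 F [ 0.5  0.  -1.6]
```

View pics/obl.png

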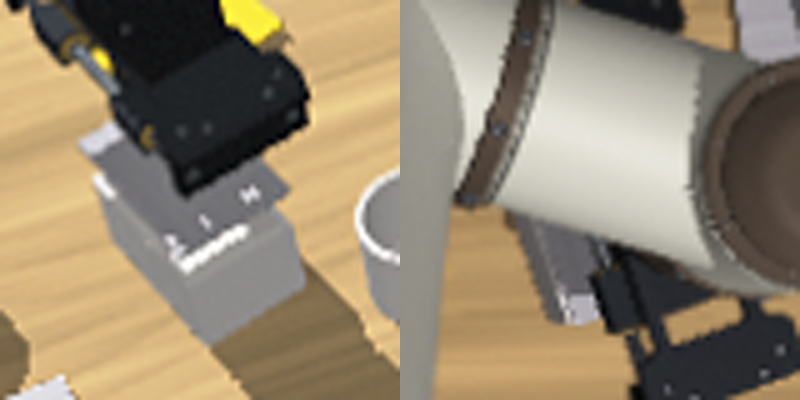

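Run:
```python
from lib import *
S=Cam("scene")
P=S.cast([(78/5+110,146/5+160),(182/5+110,247/5+160),(291/5+110,187/5+160)],.0915)
print(P.round(4),np.linalg.norm(P[0]-P[1]),np.linalg.norm(P[2]-P[1]),((P[0]+P[2])/2).round(4), "expected",np.array([.3873+.0022,-.2995-.0023]))
th=np.radians(17.3);R=np.array([[np.cos(th),-np.sin(th)],[np.sin(th),np.cos(th)]])
C=np.array([.3895,-.3018])+np.array([[a*.052,b*.035] for a in(1,-1) for b in(1,-1)])@R.T
print(((S.proj(np.c_[C,np.full(4,.0915)])-[110,160])*5).round(0))
```

```text
[[ 0.3591 -0.3482]
 [ 0.4487 -0.315 ]
 [ 0.4332 -0.2514]] 0.0955183978625739 0.06548746404497989 [ 0.3962 -0.2998] expected [ 0.3895 -0.3018]
[[286. 182.]
 [174. 251.]
 [179.  72.]
 [ 70. 136.]]
```

Run:
```python
from lib import *
T=Cam("top");S=Cam("scene")
th=np.radians(17.3);R=np.array([[np.cos(th),-np.sin(th)],[np.sin(th),np.cos(th)]])
loc=np.array([[a*.052,b*.035] for a in(1,-1) for b in(1,-1)])@R.T
for z in(.088,.0915): print("T pred",((T.proj(np.c_[np.array([.3877,-.298])+loc,np.full(4,z)])-[325,200])*5+[400,0]).round(0).tolist(),"S",((S.proj(np.c_[np.array([.3895,-.3018])+loc,np.full(4,z)])-[110,160])*5).round(0).tolist())
rim=np.array([[a*.05,b*.033] for a in(1,-1) for b in(1,-1)])@R.T
print("S rim pred",((S.proj(np.c_[np.array([.3857+.0022,-.2994-.0023])+rim,np.full(4,.055)])-[110,160])*5).round(0).tolist())
S.save("obl2",110,160,80,80,9)
a=S.img[160:240,110:190];b=T.img[200:280,325:405]
f=lambda a:cv2.resize((255*(a[...,::-1]/255.)**.7).astype(np.uint8),None,fx=7,fy=7,interpolation=cv2.INTER_NEAREST)
cv2.imwrite("pics/obl2.png",np.hstack([f(a[15:75,10:65]),f(b[30:80,15:60].repeat(1,0))[:420] if 0 else f(b[20:80,10:65])]))
```

```text
T pred [[506.0, 126.0], [637.0, 80.0], [576.0, 325.0], [707.0, 278.0]] S [[287.0, 186.0], [175.0, 255.0], [180.0, 76.0], [71.0, 140.0]]
T pred [[507.0, 125.0], [638.0, 79.0], [577.0, 325.0], [709.0, 278.0]] S [[286.0, 182.0], [174.0, 251.0], [179.0, 72.0], [70.0, 136.0]]
S rim pred [[290.0, 222.0], [187.0, 287.0], [189.0, 117.0], [88.0, 177.0]]
```

View pics/obl2.png

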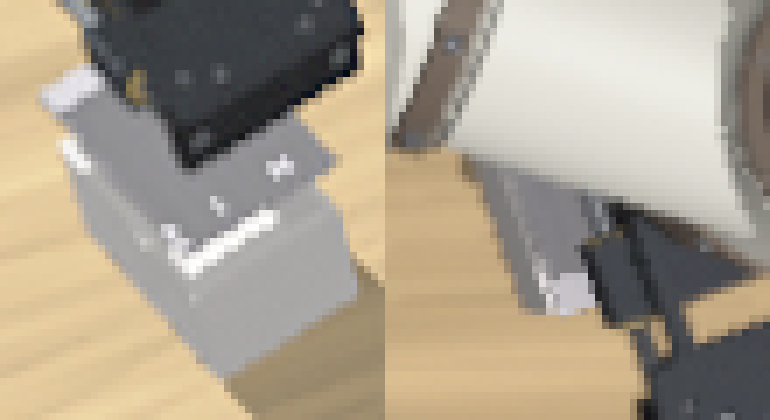

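Run:
```python
from lib import *
T=Cam("top");S=Cam("scene")
th=np.radians(17.3);R=np.array([[np.cos(th),-np.sin(th)],[np.sin(th),np.cos(th)]])
def edge(c,ctr,z,hx,hy,a,b,row,lo,hi):
    A,B=c.proj(np.c_[np.array([ctr]*2)+np.array([[a[0]*hx,a[1]*hy],[b[0]*hx,b[1]*hy]])@R.T,[z,z]])
    t=(row-A[1])/(B[1]-A[1]); return A[0]+t*(B[0]-A[0])
for v in(250,253,256,259,262,264,266,268):
    print("T",v,"lid",edge(T,(.3877,-.298),.088,.052,.035,(1,1),(-1,1),v,0,0).round(1),"rim",edge(T,(.3861,-.2979),.055,.05,.033,(1,1),(-1,1),v,0,0).round(1),"base",edge(T,(.3861,-.2979),0,.05,.033,(1,1),(-1,1),v,0,0).round(1),"|345:",T.img[v,345:368].min(1))
for v in(188,190,192,194,196,199,202):
    print("S",v,"lid",edge(S,(.3895,-.3018),.088,.052,.035,(-1,-1),(1,-1),v,0,0).round(1),"rim",edge(S,(.3879,-.3017),.055,.05,.033,(-1,-1),(1,-1),v,0,0).round(1),"|122:",S.img[v,122:146].min(1))
for v in(192,194,196,198,200,202): print("S right",v,"lid top edge",edge(S,(.3895,-.3018),.088,.052,.035,(1,1),(-1,1),v,0,0).round(1),"front",edge(S,(.3895,-.3018),.088,.052,.035,(1,1),(1,-1),v,0,0).round(1),"|158:",S.img[v,158:175].min(1))
```

```text
T 250 lid 354.9 rim 353.2 base 349.5 |345: [105 104 105 104  89  79  87  87 103 101  98  98  97  95  95  95  97  95
  67  65 103  65  20]
T 253 lid 356.0 rim 354.2 base 350.5 |345: [103 103 104 100  98  81  77  86  87 100  99  98  96  96  94  95  97  97
  93  61  38  64  40]
T 256 lid 357.0 rim 355.3 base 351.6 |345: [ 99  99  98  98  97  98  75  76  87  87 102 106 100  96  97  95  95  91
  19  23  39  39  39]
T 259 lid 358.1 rim 356.3 base 352.6 |345: [ 99  99 100  99 100 100  99  95  89  87  87 121 200 123 160 104 163 165
 169  14  23  39  39]
T 262 lid 359.1 rim 357.4 base 353.7 |345: [ 92  93  92  94  93  93  93  92  89  88  87  88  95 207 161 174 175 174
 173 169  14  22  34]
T 264 lid 359.8 rim 358.1 base 354.4 |345: [ 96  98 100 100  99  99  99 100 100  96  94  91  92 157 118 179 178 174
 129  97  53  14  25]
T 266 lid 360.5 rim 358.8 base 355.1 |345: [ 98  98  98  97  99  98 100 101 101 100 101 101 101 101 100 100 100 100
 101 102  95  56  37]
T 268 lid 361.2 rim 359.5 base 355.8 |345: [101 102 102 101 102 103 104 104 104 106 104 103 105 106 106 106 106 106
 106 105 107 107 1
[... 934 characters left out ...]
id top edge 162.3 front 175.8 |158: [ 46  86  99 118 122 123 126 125 123 126 128 132 131 132 131 133 129]
S right 194 lid top edge 164.2 front 172.6 |158: [117 116 114 114 115 113 119 132 133 133 130 129 129 128 127 125 128]
S right 196 lid top edge 166.2 front 169.3 |158: [114 113 111 111 112 113 115 111 121 125 127 127 129 131 134 132 133]
S right 198 lid top edge 168.1 front 166.1 |158: [108 183 225 190 118 112 113 115 102 120 122 132 134 134 133 134 133]
S right 200 lid top edge 170.0 front 162.9 |158: [111 167 113 109 113 106 117 129 123 137 135 134 133 131 129 130 129]
S right 202 lid top edge 172.0 front 159.6 |158: [115 114 111 112 130 138 144 148 140 128 131 130 130 131 132 130 129]
```

>>> move_arm:
  series:
    - {"grip":0.0,"xyz":[0,1.5,8],"angular":[0,0,0]}
    - {"grip":0.0,"xyz":[0,1.5,16],"angular":[0,0,0]}
    - {"grip":0.0,"xyz":[0,1.5,22],"angular":[0,0,0]}
    - {"grip":0.0,"xyz":[0,1.5,25],"angular":[0,0,0]}
    - {"grip":0.0,"xyz":[0,1.5,25],"angular":[0,0,0]}

```text
time_s: 17.55
tcp_pos: [0.3849, -0.2997, 0.0958]
ee_rot: [[0.296, -0.955, -0.002], [-0.955, -0.296, 0.001], [-0.001, 0.001, -1.0]]
wrist_force: [0.4, 0.3, -1.2]
gripper_width: 0.456
gripper_force: 30.0
```

>>> move_arm:
  series:
    - {"grip":0.0,"xyz":[0,0,2],"angular":[0,0,0]}
    - {"grip":0.0,"xyz":[0,0,3],"angular":[0,0,0]}
    - {"grip":0.0,"xyz":[0,0,3],"angular":[0,0,0]}

```text
time_s: 17.85
tcp_pos: [0.3856, -0.2999, 0.0942]
ee_rot: [[0.297, -0.955, 0.001], [-0.955, -0.297, -0.0], [0.001, -0.001, -1.0]]
wrist_force: [-0.7, 0.7, 3.0]
gripper_width: 0.458
gripper_force: 30.0
```

>>> move_arm:
  series:
    - {"grip":0.0,"xyz":[0,0,1],"angular":[0,0,0]}
    - {"grip":0.0,"xyz":[0,0,2],"angular":[0,0,0]}
    - {"grip":0.0,"xyz":[0,0,2],"angular":[0,0,0]}

```text
time_s: 18.15
tcp_pos: [0.3856, -0.3, 0.0941]
ee_rot: [[0.297, -0.955, 0.001], [-0.955, -0.297, -0.001], [0.001, -0.001, -1.0]]
wrist_force: [-4.5, 5.4, 17.1]
gripper_width: 0.46
gripper_force: 30.0
```

>>> move_arm:
  series:
    - {"grip":0.0,"xyz":[0,0,-2],"angular":[0,0,0]}
    - {"grip":0.65,"xyz":[0,0,-2],"angular":[0,0,0]}
    - {"grip":0.65,"xyz":[0,0,-2],"angular":[0,0,0]}
    - {"grip":0.65,"xyz":[0,0,-2],"angular":[0,0,0]}
    - {"grip":0.65,"xyz":[0,0,-2],"angular":[0,0,0]}
    - {"grip":0.65,"xyz":[0,0,-20],"angular":[0,0,0]}
    - {"grip":0.65,"xyz":[0,0,-60],"angular":[0,0,0]}
    - {"grip":0.65,"xyz":[0,0,-90],"angular":[0,0,0]}
    - {"grip":0.65,"xyz":[0,0,-90],"angular":[0,0,0]}

```text
time_s: 19.05
tcp_pos: [0.3879, -0.3011, 0.1858]
ee_rot: [[0.297, -0.955, 0.009], [-0.955, -0.297, -0.004], [0.007, -0.007, -1.0]]
wrist_force: [0.8, -0.0, -0.2]
gripper_width: 0.652
gripper_force: 0.0
```

Run:
```python
from lib import *
T=Cam("top");S=Cam("scene")
for z in(.06,.066):
    p=outline(S,(.3875,-.302),z); print(z,fit(S,p,z,LIDS["oblong_lid"]))
go([.6320,-.1904,.17],105.5)
```

```text
0.06 (array([ 0.25430866, -0.27403056,  0.30911753]), np.float64(0.01392328361183621))
0.066 (array([ 0.25241551, -0.2703137 ,  4.32003286]), np.float64(0.014950299254259941))
at [ 0.3853 -0.2997  0.1818] cur yaw -162.8 j6 36.0 shift [ -31.4 -268.    12.1] turn about tool z -1.541 grip 0.653 F [-0.4 -0.3 -1.1]
```

>>> move_arm:
  series:
    - {"grip":0.35,"xyz":[-31,-268,12],"angular":[0,0,-1.541]}
    - {"grip":0.35,"xyz":[-31,-268,12],"angular":[0,0,-1.541]}
    - {"grip":0.35,"xyz":[-31,-268,12],"angular":[0,0,-1.541]}
    - {"grip":0.35,"xyz":[-31,-268,12],"angular":[0,0,-1.541]}
    - {"grip":0.35,"xyz":[-31,-268,12],"angular":[0,0,-1.541]}
    - {"grip":0.35,"xyz":[-31,-268,12],"angular":[0,0,-1.541]}
    - {"grip":0.35,"xyz":[-31,-268,12],"angular":[0,0,-1.541]}
    - {"grip":0.35,"xyz":[-31,-268,12],"angular":[0,0,-1.541]}
    - {"grip":0.35,"xyz":[-31,-268,12],"angular":[0,0,-1.541]}
    - {"grip":0.35,"xyz":[-31,-268,12],"angular":[0,0,-1.541]}

```text
time_s: 20.15
tcp_pos: [0.6312, -0.1905, 0.1669]
ee_rot: [[0.972, 0.234, -0.004], [0.234, -0.972, 0.001], [-0.004, -0.002, -1.0]]
wrist_force: [0.1, -0.0, -0.1]
gripper_width: 0.35
gripper_force: 0.0
```

>>> move_arm:
  series:
    - {"grip":0.35,"xyz":[0,0,0],"angular":[0,0,-0.042]}
    - {"grip":0.35,"xyz":[0,0,0],"angular":[0,0,-0.042]}
    - {"grip":0.35,"xyz":[0,0,0],"angular":[0,0,-0.042]}

```text
time_s: 20.45
tcp_pos: [0.6315, -0.1907, 0.168]
ee_rot: [[0.963, 0.268, -0.003], [0.268, -0.963, 0.0], [-0.002, -0.001, -1.0]]
wrist_force: [0.2, -0.2, 0.2]
gripper_width: 0.35
gripper_force: 0.0
```

Run:
```python
from lib import *
go([.6320,-.1904,.041],105.5)
T=Cam("top");S=Cam("scene")
for z in(.06,.066):
  for c,n in((S,(.3875,-.302)),(T,(.386,-.298))):
    p=outline(c,n,z); print(z,fit(c,p,z-.0005,LIDS["oblong_lid"],c is S))
for n,p in(("slim_tub",(.445,-.188)),("wide_tub",(.48,.09)),("square_tub",(.64,.103))):
    print(n,*[fit(c,outline(c,p,.03),H[n],TUBS[n]) for c in(T,S)],)
```

```text
at [ 0.6315 -0.1907  0.168 ] cur yaw -74.5 j6 108.3 shift [  0.9   0.  127. ] turn about tool z 0.001 grip 0.35 F [ 0.2 -0.2  0.2]
0.06 (array([ 0.35558723, -0.21997858,  1.84358979]), np.float64(0.035123213021580765))
0.06 (array([ 0.38574456, -0.2949161 ,  0.29925665]), np.float64(0.0023904353959363286))
0.066 (array([ 0.39743938, -0.29670411,  0.4639838 ]), np.float64(0.023029317923290285))
0.066 (array([ 0.38559295, -0.29367831,  0.29999194]), np.float64(0.0022693634581718936))
slim_tub (array([ 0.44761787, -0.18722755,  0.        ]), np.float64(0.0003553820422120113)) (array([ 0.36660192, -0.14999273,  0.        ]), np.float64(0.06717355474694552))
wide_tub (array([0.54964708, 0.04834447, 0.        ]), np.float64(0.034157923731283256)) (array([0.48564043, 0.08797173, 0.        ]), np.float64(0.00803177603448738))
square_tub (array([ 0.71611106,  0.03577106, -0.1055933 ]), np.float64(0.035797378438766396)) (array([0.64242461, 0.09879593, 1.45770931]), np.float64(0.003444957669150254))
```

>>> move_arm:
  series:
    - {"grip":0.35,"xyz":[0,0,45],"angular":[0,0,0]}
    - {"grip":0.35,"xyz":[0,0,85],"angular":[0,0,0]}
    - {"grip":0.35,"xyz":[0,0,115],"angular":[0,0,0]}
    - {"grip":0.35,"xyz":[0,0,128],"angular":[0,0,0]}
    - {"grip":0.35,"xyz":[0,0,128],"angular":[0,0,0]}

```text
time_s: 21.05
tcp_pos: [0.6311, -0.1907, 0.0396]
ee_rot: [[0.963, 0.269, -0.004], [0.269, -0.963, 0.0], [-0.004, -0.001, -1.0]]
wrist_force: [0.5, -0.3, -0.4]
gripper_width: 0.35
gripper_force: 0.0
```

>>> move_arm:
  series:
    - {"grip":0.0,"xyz":[0,0,0],"angular":[0,0,0]}
    - {"grip":0.0,"xyz":[0,0,0],"angular":[0,0,0]}
    - {"grip":0.0,"xyz":[0,0,0],"angular":[0,0,0]}
    - {"grip":0.0,"xyz":[0,0,0],"angular":[0,0,0]}
    - {"grip":0.0,"xyz":[0,0,0],"angular":[0,0,0]}

```text
time_s: 21.55
tcp_pos: [0.6331, -0.1908, 0.0435]
ee_rot: [[0.963, 0.269, 0.003], [0.269, -0.963, -0.001], [0.003, 0.001, -1.0]]
wrist_force: [-0.6, 0.8, 5.9]
gripper_width: 0.161
gripper_force: 30.0
```

>>> move_arm:
  series:
    - {"grip":0.0,"xyz":[0,0,-30],"angular":[0,0,0]}
    - {"grip":0.0,"xyz":[0,0,-70],"angular":[0,0,0]}
    - {"grip":0.0,"xyz":[0,0,-110],"angular":[0,0,0]}
    - {"grip":0.0,"xyz":[0,0,-110],"angular":[0,0,0]}
    - {"grip":0.0,"xyz":[0,0,-110],"angular":[0,0,0]}

```text
time_s: 22.05
tcp_pos: [0.6322, -0.1906, 0.1527]
ee_rot: [[0.963, 0.269, 0.002], [0.269, -0.963, 0.0], [0.002, 0.0, -1.0]]
wrist_force: [0.2, 0.3, -1.0]
gripper_width: 0.16
gripper_force: 30.0
```

Run:
```python
from lib import *
go([.4472,-.1887,.140],105.5)
T=Cam("top");S=Cam("scene")
print(fit(T,outline(T,(.386,-.298),.03),.0655,LIDS["oblong_lid"]),fit(T,outline(T,(.386,-.298),.03),.0595,LIDS["oblong_lid"]))
print(fit(T,outline(T,(.445,-.188),.03),.06,(.034,)),radial(T,(.4475,-.1875),.06,.034)[:2])
```

```text
at [ 0.6322 -0.1906  0.1527] cur yaw -74.4 j6 108.4 shift [-177.7  -51.5   12.3] turn about tool z 0.001 grip 0.16 F [ 0.2  0.3 -1. ]
(array([ 0.38633684, -0.29592918,  0.30110097]), np.float64(0.0006551064367929044)) (array([ 0.38641371, -0.29731047,  0.30159958]), np.float64(0.0005794114660170037))
(array([ 0.44761131, -0.18721543,  0.        ]), np.float64(0.0003461805989591605)) (array([ 0.4476, -0.1886]), np.int64(127))
```

>>> move_arm:
  series:
    - {"grip":0.0,"xyz":[-25,-7,0],"angular":[0,0,0]}
    - {"grip":0.0,"xyz":[-65,-18,0],"angular":[0,0,0]}
    - {"grip":0.0,"xyz":[-105,-30,0],"angular":[0,0,0]}
    - {"grip":0.0,"xyz":[-145,-41,0],"angular":[0,0,0]}
    - {"grip":0.0,"xyz":[-178,-51,0],"angular":[0,0,0]}
    - {"grip":0.0,"xyz":[-178,-51,20],"angular":[0,0,0]}
    - {"grip":0.0,"xyz":[-178,-51,33],"angular":[0,0,0]}
    - {"grip":0.0,"xyz":[-178,-51,33],"angular":[0,0,0]}
    - {"grip":0.0,"xyz":[-178,-51,33],"angular":[0,0,0]}
    - {"grip":0.0,"xyz":[-178,-51,33],"angular":[0,0,0]}

```text
time_s: 23.15
tcp_pos: [0.4473, -0.1895, 0.1187]
ee_rot: [[0.963, 0.269, 0.0], [0.269, -0.963, -0.0], [0.0, 0.0, -1.0]]
wrist_force: [0.5, 0.3, -1.5]
gripper_width: 0.154
gripper_force: 30.0
```

Run:
```python
from lib import *
go([.4473,-.1897,.0975],105.5)
T=Cam("top");S=Cam("scene")
go([.4473,-.1897,.0975],105.5)
for z in(.084,.0875): print("lid",z,radial(S,(.4495,-.192),z,.036),radial(T,(.4477,-.188),z,.036))
print("rim",radial(S,(.4495,-.192),.06,.034),radial(T,(.4477,-.188),.06,.034))
```

```text
at [ 0.4473 -0.1895  0.1187] cur yaw -74.4 j6 109.4 shift [-0.1  0.2 21.2] turn about tool z 0.002 grip 0.154 F [ 0.5  0.3 -1.5]
at [ 0.4474 -0.1895  0.1189] cur yaw -74.4 j6 109.4 shift [-0.1  0.2 21.4] turn about tool z 0.002 grip 0.163 F [ 0.2  0.2 -1.2]
lid 0.084 (array([ 0.438 , -0.1956]), np.int64(21), array([ 74, 224, 292, 304])) (array([ 0.4596, -0.1881]), np.int64(27), array([134, 146, 194, 206, 218]))
lid 0.0875 (array([ 0.4383, -0.195 ]), np.int64(20), array([ 68, 226, 296, 326])) (array([ 0.4594, -0.1883]), np.int64(31), array([132, 144, 156, 202, 214, 226]))
rim (array([ 0.4654, -0.1895]), np.int64(13), array([256, 286, 298])) (array([ 0.4594, -0.1882]), np.int64(32), array([134, 146, 158, 200, 212, 224]))
```

>>> move_arm:
  series:
    - {"grip":0.0,"xyz":[0,0,7],"angular":[0,0,0]}
    - {"grip":0.0,"xyz":[0,0,12],"angular":[0,0,0]}
    - {"grip":0.0,"xyz":[0,0,15],"angular":[0,0,0]}
    - {"grip":0.0,"xyz":[0,0,17],"angular":[0,0,0]}
    - {"grip":0.0,"xyz":[0,0,18],"angular":[0,0,0]}
    - {"grip":0.0,"xyz":[0,0,18],"angular":[0,0,0]}

```text
time_s: 23.85
tcp_pos: [0.4469, -0.1895, 0.1004]
ee_rot: [[0.963, 0.269, -0.0], [0.269, -0.963, 0.0], [-0.0, -0.0, -1.0]]
wrist_force: [0.8, 0.6, -0.8]
gripper_width: 0.158
gripper_force: 30.0
```

>>> move_arm:
  series:
    - {"grip":0.0,"xyz":[0,0,1.5],"angular":[0,0,0]}
    - {"grip":0.0,"xyz":[0,0,3],"angular":[0,0,0]}
    - {"grip":0.0,"xyz":[0,0,3],"angular":[0,0,0]}

```text
time_s: 24.15
tcp_pos: [0.447, -0.1895, 0.0976]
ee_rot: [[0.963, 0.269, 0.0], [0.269, -0.963, -0.0], [0.0, 0.0, -1.0]]
wrist_force: [0.1, -0.6, -0.2]
gripper_width: 0.16
gripper_force: 30.0
```

>>> move_arm:
  series:
    - {"grip":0.4,"xyz":[0,0,0],"angular":[0,0,0]}
    - {"grip":0.4,"xyz":[0,0,0],"angular":[0,0,0]}
    - {"grip":0.4,"xyz":[0,0,0],"angular":[0,0,0]}
    - {"grip":0.4,"xyz":[0,0,-10],"angular":[0,0,0]}
    - {"grip":0.4,"xyz":[0,0,-50],"angular":[0,0,0]}
    - {"grip":0.4,"xyz":[0,0,-75],"angular":[0,0,0]}
    - {"grip":0.4,"xyz":[0,0,-75],"angular":[0,0,0]}
    - {"grip":0.4,"xyz":[0,0,-75],"angular":[0,0,0]}

```text
time_s: 24.95
tcp_pos: [0.447, -0.1894, 0.1735]
ee_rot: [[0.963, 0.269, 0.002], [0.269, -0.963, 0.0], [0.002, 0.0, -1.0]]
wrist_force: [0.0, -0.3, -0.9]
gripper_width: 0.399
gripper_force: 0.0
```

Run:
```python
from lib import *
go([.5756,-.3189,.17],116.4)
```

```text
at [ 0.447  -0.1894  0.1735] cur yaw -74.4 j6 109.4 shift [ 89.1 159.3   3.8] turn about tool z -0.189 grip 0.399 F [ 0.  -0.3 -0.9]
```

>>> move_arm:
  series:
    - {"grip":0.4,"xyz":[25,45,3],"angular":[0,0,-0.189]}
    - {"grip":0.4,"xyz":[50,90,3],"angular":[0,0,-0.189]}
    - {"grip":0.4,"xyz":[75,134,3],"angular":[0,0,-0.189]}
    - {"grip":0.4,"xyz":[89,159,3],"angular":[0,0,-0.189]}
    - {"grip":0.4,"xyz":[89,159,3],"angular":[0,0,-0.189]}
    - {"grip":0.4,"xyz":[89,159,3],"angular":[0,0,-0.189]}
    - {"grip":0.4,"xyz":[89,159,3],"angular":[0,0,-0.189]}

```text
time_s: 25.65
tcp_pos: [0.5742, -0.3179, 0.1687]
ee_rot: [[0.895, 0.445, -0.002], [0.445, -0.895, 0.001], [-0.002, -0.002, -1.0]]
wrist_force: [-0.0, 0.1, -0.4]
gripper_width: 0.402
gripper_force: 0.0
```

Run:
```python
from lib import *
go([.5756,-.3189,.041],116.4)
T=Cam("top");S=Cam("scene")
print("slim lid",radial(T,(.4476,-.1885),.065,.036)[:2],radial(S,(.4492,-.192),.065,.036)[:2],bar(S,(.449,-.192),.093))
for n,p in(("wide_tub",(.48,.09)),("square_tub",(.64,.103))):
    print(n,*[fit(c,outline(c,p,.03),H[n],TUBS[n]) for c in(T,S)],)
print(radial(T,(.482,.092),.06,.048)[:2],radial(S,(.484,.088),.06,.048)[:2])
```

```text
at [ 0.5742 -0.3179  0.1687] cur yaw -63.6 j6 131.3 shift [  1.    1.8 127.6] turn about tool z 0.001 grip 0.402 F [-0.   0.1 -0.4]
slim lid (array([ 0.4395, -0.1953]), np.int64(15)) (array([ 0.4456, -0.1912]), np.int64(54)) (array([ 0.45332318, -0.20264462]), 34.6054573059082, [39.92649459838867, 68.23103332519531])
wide_tub (array([0.48225131, 0.09147977, 0.        ]), np.float64(0.0004309974187889452)) (array([0.48542498, 0.08789348, 0.        ]), np.float64(0.008267276990327315))
square_tub (array([0.63984197, 0.10227142, 2.99567297]), np.float64(0.0006626128118144613)) (array([ 0.64190541,  0.09917834, -0.10375195]), np.float64(0.0035926180901106317))
(array([0.482 , 0.0921]), np.int64(106)) (array([0.4848, 0.0879]), np.int64(74))
```

>>> move_arm:
  series:
    - {"grip":0.4,"xyz":[1,1,45],"angular":[0,0,0]}
    - {"grip":0.4,"xyz":[1,1,85],"angular":[0,0,0]}
    - {"grip":0.4,"xyz":[1,1,115],"angular":[0,0,0]}
    - {"grip":0.4,"xyz":[1,1,128],"angular":[0,0,0]}
    - {"grip":0.4,"xyz":[1,1,128],"angular":[0,0,0]}

```text
time_s: 26.25
tcp_pos: [0.5756, -0.3183, 0.0402]
ee_rot: [[0.895, 0.446, -0.003], [0.446, -0.895, 0.001], [-0.003, -0.002, -1.0]]
wrist_force: [-0.8, 0.5, 0.1]
gripper_width: 0.401
gripper_force: 0.0
```

>>> move_arm:
  series:
    - {"grip":0.0,"xyz":[0,0,0],"angular":[0,0,0]}
    - {"grip":0.0,"xyz":[0,0,0],"angular":[0,0,0]}
    - {"grip":0.0,"xyz":[0,0,0],"angular":[0,0,0]}
    - {"grip":0.0,"xyz":[0,0,0],"angular":[0,0,0]}
    - {"grip":0.0,"xyz":[0,0,0],"angular":[0,0,0]}

```text
time_s: 26.75
tcp_pos: [0.5774, -0.3193, 0.0431]
ee_rot: [[0.895, 0.445, 0.002], [0.445, -0.895, -0.001], [0.001, 0.002, -1.0]]
wrist_force: [-0.3, 1.5, 5.5]
gripper_width: 0.159
gripper_force: 30.0
```

>>> move_arm:
  series:
    - {"grip":0.0,"xyz":[0,0,-30],"angular":[0,0,0]}
    - {"grip":0.0,"xyz":[0,0,-70],"angular":[0,0,0]}
    - {"grip":0.0,"xyz":[0,0,-115],"angular":[0,0,0]}
    - {"grip":0.0,"xyz":[0,0,-125],"angular":[0,0,0]}
    - {"grip":0.0,"xyz":[0,0,-125],"angular":[0,0,0]}
    - {"grip":0.0,"xyz":[0,0,-125],"angular":[0,0,0]}

```text
time_s: 27.35
tcp_pos: [0.5757, -0.3186, 0.1649]
ee_rot: [[0.896, 0.444, -0.002], [0.444, -0.896, 0.002], [-0.001, -0.003, -1.0]]
wrist_force: [0.2, 0.6, -2.1]
gripper_width: 0.156
gripper_force: 30.0
```

Run:
```python
from lib import *
go([.4819,.0896,.165],116.4)
```

```text
at [ 0.5757 -0.3186  0.1649] cur yaw -63.6 j6 131.4 shift [  97.4 -407.4    0.8] turn about tool z -0.0 grip 0.156 F [ 0.2  0.6 -2.1]
```

>>> move_arm:
  series:
    - {"grip":0.0,"xyz":[5,-22,0],"angular":[0,0,0]}
    - {"grip":0.0,"xyz":[15,-65,0],"angular":[0,0,0]}
    - {"grip":0.0,"xyz":[26,-110,0],"angular":[0,0,0]}
    - {"grip":0.0,"xyz":[37,-155,0],"angular":[0,0,0]}
    - {"grip":0.0,"xyz":[48,-200,0],"angular":[0,0,0]}
    - {"grip":0.0,"xyz":[59,-245,0],"angular":[0,0,0]}
    - {"grip":0.0,"xyz":[70,-290,0],"angular":[0,0,0]}
    - {"grip":0.0,"xyz":[80,-335,0],"angular":[0,0,0]}
    - {"grip":0.0,"xyz":[90,-378,0],"angular":[0,0,0]}
    - {"grip":0.0,"xyz":[97,-407,0],"angular":[0,0,0]}

```text
time_s: 28.35
tcp_pos: [0.4804, 0.0902, 0.1645]
ee_rot: [[0.895, 0.446, -0.004], [0.446, -0.895, -0.002], [-0.004, -0.0, -1.0]]
wrist_force: [0.4, -1.3, -1.2]
gripper_width: 0.158
gripper_force: 30.0
```

>>> move_arm:
  series:
    - {"grip":0.0,"xyz":[0,0,20],"angular":[0,0,0]}
    - {"grip":0.0,"xyz":[0,0,40],"angular":[0,0,0]}
    - {"grip":0.0,"xyz":[0,0,45],"angular":[0,0,0]}
    - {"grip":0.0,"xyz":[0,0,45],"angular":[0,0,0]}
    - {"grip":0.0,"xyz":[0,0,45],"angular":[0,0,0]}

```text
time_s: 28.85
tcp_pos: [0.4827, 0.0883, 0.1215]
ee_rot: [[0.896, 0.445, -0.0], [0.445, -0.896, -0.0], [-0.0, 0.0, -1.0]]
wrist_force: [0.5, -0.2, -0.9]
gripper_width: 0.162
gripper_force: 30.0
```

Run:
```python
from lib import *
go([.4819,.0898,.097],116.4)
T=Cam("top");S=Cam("scene")
go([.4819,.0898,.097],116.4)
for z in(.088,): print("lid",z,radial(S,(.484,.088),z,.05)[:2],radial(T,(.4822,.0917),z,.05)[:2])
print(fit(T,outline(T,(.482,.092),.03),.06,(.048,)))
```

```text
at [0.4827 0.0883 0.1215] cur yaw -63.6 j6 87.0 shift [-0.  -1.7 24.5] turn about tool z 0.0 grip 0.162 F [ 0.5 -0.2 -0.9]
at [0.483  0.0884 0.1221] cur yaw -63.6 j6 87.0 shift [-0.4 -1.7 25.1] turn about tool z -0.0 grip 0.16 F [ 0.4  0.4 -0.9]
lid 0.088 (array([0.4946, 0.091 ]), np.int64(16)) (array([0.4895, 0.0866]), np.int64(7))
(array([0.46045046, 0.16350469, 0.        ]), np.float64(0.035141754458006484))
```

>>> move_arm:
  series:
    - {"grip":0.0,"xyz":[0,-1.2,8],"angular":[0,0,0]}
    - {"grip":0.0,"xyz":[0,-1.2,14],"angular":[0,0,0]}
    - {"grip":0.0,"xyz":[0,-1.2,18],"angular":[0,0,0]}
    - {"grip":0.0,"xyz":[0,-1.2,20],"angular":[0,0,0]}
    - {"grip":0.0,"xyz":[0,-1.2,21],"angular":[0,0,0]}
    - {"grip":0.0,"xyz":[0,-1.2,21],"angular":[0,0,0]}

```text
time_s: 29.55
tcp_pos: [0.4823, 0.0898, 0.1006]
ee_rot: [[0.895, 0.445, 0.001], [0.445, -0.895, 0.0], [0.001, -0.0, -1.0]]
wrist_force: [0.2, -0.3, -1.5]
gripper_width: 0.159
gripper_force: 30.0
```

>>> move_arm:
  series:
    - {"grip":0.0,"xyz":[0,0,1.5],"angular":[0,0,0]}
    - {"grip":0.0,"xyz":[0,0,3],"angular":[0,0,0]}
    - {"grip":0.0,"xyz":[0,0,3],"angular":[0,0,0]}

```text
time_s: 29.85
tcp_pos: [0.4824, 0.0899, 0.0976]
ee_rot: [[0.895, 0.445, 0.001], [0.445, -0.895, 0.001], [0.001, -0.0, -1.0]]
wrist_force: [1.0, 1.7, -0.4]
gripper_width: 0.158
gripper_force: 30.0
```

>>> move_arm:
  series:
    - {"grip":0.4,"xyz":[0,0,0],"angular":[0,0,0]}
    - {"grip":0.4,"xyz":[0,0,0],"angular":[0,0,0]}
    - {"grip":0.4,"xyz":[0,0,0],"angular":[0,0,0]}
    - {"grip":0.4,"xyz":[0,0,-10],"angular":[0,0,0]}
    - {"grip":0.4,"xyz":[0,0,-50],"angular":[0,0,0]}
    - {"grip":0.4,"xyz":[0,0,-75],"angular":[0,0,0]}
    - {"grip":0.4,"xyz":[0,0,-75],"angular":[0,0,0]}

```text
time_s: 30.55
tcp_pos: [0.4843, 0.0905, 0.1772]
ee_rot: [[0.895, 0.446, 0.009], [0.446, -0.895, 0.004], [0.009, 0.001, -1.0]]
wrist_force: [1.4, 0.3, 0.6]
gripper_width: 0.397
gripper_force: 0.0
```

Run:
```python
from lib import *
T=Cam("top");S=Cam("scene")
for c,p in((T,(.481,-.430)),(S,(.4825,-.433))):
    u,v=c.proj([[*p,.0105]])[0].round().astype(int); k=4
    f=c.img[v-27:v+27,u-27:u+27].astype(np.float32); q=cv2.resize((f.max(2)-f.min(2))/np.maximum(f.max(2),1),None,fx=k,fy=k,interpolation=cv2.INTER_LINEAR)
    V=cv2.resize(f.max(2),None,fx=k,fy=k)
    m=((q<.22)&(V>90)).astype(np.uint8); g=max(blobs(m,1000),key=cv2.contourArea)
    px=(cv2.convexHull(g).reshape(-1,2)+.5)/k-.5+[u-27,v-27]
    px=np.concatenate([a+(b-a)*np.linspace(0,1,30)[:,None] for a,b in zip(px,np.roll(px,-1,0))])
    x,e=fit(c,px,.0105,(.082,.082),False); print(x[:2],np.degrees(x[2])%90,e, bar(c,p)[1])
go([.4804,-.431,.17],95)
for n,p in(("square_tub",(.64,.103)),): print(n,fit(T,outline(T,p,.03),H[n],TUBS[n]))
```

```text
Traceback (most recent call last):
ValueError: max() iterable argument is empty
```

```bash
cat > sq.py <<'E'
from lib import *
T=Cam("top");S=Cam("scene")
for c,p in((T,(.481,-.430)),(S,(.4825,-.433))):
    u,v=c.proj([[*p,.0105]])[0].round().astype(int); k=4
    f=c.img[v-27:v+27,u-27:u+27].astype(np.float32); q=cv2.resize((f.max(2)-f.min(2))/np.maximum(f.max(2),1),None,fx=k,fy=k,interpolation=cv2.INTER_LINEAR)
    V=cv2.resize(f.max(2),None,fx=k,fy=k)
    m=((q<.22)&(V>90)).astype(np.uint8); m=cv2.morphologyEx(m,cv2.MORPH_OPEN,np.ones((9,9))); g=max(blobs(m,1000,1e6),key=cv2.contourArea)
    px=(cv2.convexHull(g).reshape(-1,2)+.5)/k-.5+[u-27,v-27]
    px=np.concatenate([a+(b-a)*np.linspace(0,1,30)[:,None] for a,b in zip(px,np.roll(px,-1,0))])
    x,e=fit(c,px,.0105,(.082,.082),False); print(x[:2],np.degrees(x[2])%90,e, bar(c,p)[1])
go([.4804,-.431,.17],95)
for n,p in(("square_tub",(.64,.103)),): print(n,fit(T,outline(T,p,.03),H[n],TUBS[n]))
E
python3 sq.py
```

```text
[ 0.48105693 -0.42934764] 4.61330102576779 0.0005925011950603902 6.249536037445068
[ 0.48344516 -0.4326471 ] 3.7540188077409624 0.001210754533920519 5.775191307067871
at [0.4812 0.0892 0.1719] cur yaw -63.6 j6 86.9 shift [-232.1  465.6    2.2] turn about tool z 0.374 grip 0.399 F [-1.  -0.5  0.2]
square_tub (array([ 0.63999121,  0.10216007, -0.14655986]), np.float64(0.0008327948381127892))
```

>>> move_arm:
  series:
    - {"grip":0.4,"xyz":[-232,466,2],"angular":[0,0,0.386]}
    - {"grip":0.4,"xyz":[-232,466,2],"angular":[0,0,0.386]}
    - {"grip":0.4,"xyz":[-232,466,2],"angular":[0,0,0.386]}
    - {"grip":0.4,"xyz":[-232,466,2],"angular":[0,0,0.386]}
    - {"grip":0.4,"xyz":[-232,466,2],"angular":[0,0,0.386]}
    - {"grip":0.4,"xyz":[-232,466,2],"angular":[0,0,0.386]}
    - {"grip":0.4,"xyz":[-232,466,2],"angular":[0,0,0.386]}
    - {"grip":0.4,"xyz":[-232,466,2],"angular":[0,0,0.386]}
    - {"grip":0.4,"xyz":[-232,466,2],"angular":[0,0,0.386]}
    - {"grip":0.4,"xyz":[-232,466,2],"angular":[0,0,0.386]}

```text
time_s: 31.75
tcp_pos: [0.4806, -0.4122, 0.169]
ee_rot: [[0.997, 0.075, -0.003], [0.075, -0.997, 0.002], [-0.003, -0.002, -1.0]]
wrist_force: [0.7, 0.1, -0.0]
gripper_width: 0.401
gripper_force: 0.0
```

Run:
```python
from lib import *
go([.4807,-.4313,.041],94.3)
T=Cam("top");S=Cam("scene")
for n,p in(("square_tub",(.64,.103)),): print(n,[fit(c,outline(c,p,.03),H[n],TUBS[n]) for c in (T,S)])
```

```text
at [ 0.4806 -0.4122  0.169 ] cur yaw -85.7 j6 120.3 shift [ -1.   19.3 127.9] turn about tool z -0.0 grip 0.401 F [ 0.7  0.1 -0. ]
square_tub [(array([0.63989479, 0.10223342, 1.42787521]), np.float64(0.0007121713918435793)), (array([ 0.6414188 ,  0.09899645, -0.10702431]), np.float64(0.0036662728702593138))]
```

>>> move_arm:
  series:
    - {"grip":0.4,"xyz":[0,19,0],"angular":[0,0,0]}
    - {"grip":0.4,"xyz":[0,19,20],"angular":[0,0,0]}
    - {"grip":0.4,"xyz":[0,19,60],"angular":[0,0,0]}
    - {"grip":0.4,"xyz":[0,19,95],"angular":[0,0,0]}
    - {"grip":0.4,"xyz":[0,19,105],"angular":[0,0,0]}
    - {"grip":0.4,"xyz":[0,19,105],"angular":[0,0,0]}
    - {"grip":0.4,"xyz":[0,19,105],"angular":[0,0,0]}

```text
time_s: 32.55
tcp_pos: [0.4839, -0.4298, 0.0668]
ee_rot: [[0.997, 0.076, 0.001], [0.076, -0.997, -0.001], [0.001, 0.002, -1.0]]
wrist_force: [-0.2, 0.4, -0.2]
gripper_width: 0.4
gripper_force: 0.0
```

>>> move_arm:
  series:
    - {"grip":0.4,"xyz":[0,0,0],"angular":[0,0,0]}
    - {"grip":0.4,"xyz":[0,0,0],"angular":[0,0,0]}
    - {"grip":0.4,"xyz":[0,0,0],"angular":[0,0,0]}

```text
time_s: 32.85
tcp_pos: [0.4835, -0.4296, 0.067]
ee_rot: [[0.997, 0.075, 0.002], [0.075, -0.997, -0.001], [0.002, 0.001, -1.0]]
wrist_force: [-0.1, 1.0, 0.1]
gripper_width: 0.398
gripper_force: 0.0
```

>>> move_arm:
  series:
    - {"grip":0.4,"xyz":[-3,1.4,12],"angular":[0,0,0]}
    - {"grip":0.4,"xyz":[-3,1.4,26],"angular":[0,0,0]}
    - {"grip":0.4,"xyz":[-3,1.4,26],"angular":[0,0,0]}
    - {"grip":0.4,"xyz":[-3,1.4,26],"angular":[0,0,0]}

```text
time_s: 33.25
tcp_pos: [0.4795, -0.4307, 0.0385]
ee_rot: [[0.997, 0.075, -0.002], [0.075, -0.997, 0.001], [-0.002, -0.001, -1.0]]
wrist_force: [0.3, 0.2, 0.3]
gripper_width: 0.4
gripper_force: 0.0
```

>>> move_arm:
  series:
    - {"grip":0.0,"xyz":[0,0,0],"angular":[0,0,0]}
    - {"grip":0.0,"xyz":[0,0,0],"angular":[0,0,0]}
    - {"grip":0.0,"xyz":[0,0,0],"angular":[0,0,0]}
    - {"grip":0.0,"xyz":[0,0,0],"angular":[0,0,0]}
    - {"grip":0.0,"xyz":[0,0,0],"angular":[0,0,0]}

```text
time_s: 33.75
tcp_pos: [0.4802, -0.431, 0.0398]
ee_rot: [[0.997, 0.075, 0.0], [0.075, -0.997, -0.0], [0.0, 0.0, -1.0]]
wrist_force: [0.1, 0.2, 0.6]
gripper_width: 0.156
gripper_force: 30.0
```

>>> move_arm:
  series:
    - {"grip":0.0,"xyz":[0,0,-30],"angular":[0,0,0]}
    - {"grip":0.0,"xyz":[0,0,-70],"angular":[0,0,0]}
    - {"grip":0.0,"xyz":[0,0,-115],"angular":[0,0,0]}
    - {"grip":0.0,"xyz":[0,0,-125],"angular":[0,0,0]}
    - {"grip":0.0,"xyz":[0,0,-125],"angular":[0,0,0]}
    - {"grip":0.0,"xyz":[0,0,-125],"angular":[0,0,0]}

```text
time_s: 34.35
tcp_pos: [0.4792, -0.4302, 0.1632]
ee_rot: [[0.997, 0.075, -0.002], [0.075, -0.997, 0.002], [-0.002, -0.002, -1.0]]
wrist_force: [0.2, 0.2, -1.9]
gripper_width: 0.155
gripper_force: 30.0
```

Run:
```python
from lib import *
go([.6395,.1004,.165],90-8.3)
go([.6395,.1004,.165],-8.3)
```

```text
at [ 0.4792 -0.4302  0.1632] cur yaw -85.7 j6 121.9 shift [ 199.4 -517.2   -1. ] turn about tool z 0.219 grip 0.155 F [ 0.2  0.2 -1.9]
at [ 0.4792 -0.4302  0.1632] cur yaw -85.7 j6 121.9 shift [ 199.4 -517.2   -1. ] turn about tool z -1.351 grip 0.155 F [ 0.2  0.2 -1.9]
```

>>> move_arm:
  series:
    - {"grip":0.0,"xyz":[8,-20,0],"angular":[0,0,0.02]}
    - {"grip":0.0,"xyz":[23,-60,0],"angular":[0,0,0.05]}
    - {"grip":0.0,"xyz":[39,-102,0],"angular":[0,0,0.08]}
    - {"grip":0.0,"xyz":[56,-145,0],"angular":[0,0,0.11]}
    - {"grip":0.0,"xyz":[72,-188,0],"angular":[0,0,0.14]}
    - {"grip":0.0,"xyz":[89,-231,0],"angular":[0,0,0.17]}
    - {"grip":0.0,"xyz":[106,-274,0],"angular":[0,0,0.2]}
    - {"grip":0.0,"xyz":[122,-316,0],"angular":[0,0,0.219]}
    - {"grip":0.0,"xyz":[135,-350,0],"angular":[0,0,0.219]}
    - {"grip":0.0,"xyz":[135,-350,0],"angular":[0,0,0.219]}

```text
time_s: 35.35
tcp_pos: [0.5885, -0.068, 0.162]
ee_rot: [[0.99, -0.138, -0.004], [-0.138, -0.99, 0.0], [-0.004, 0.0, -1.0]]
wrist_force: [0.2, -0.3, -0.6]
gripper_width: 0.156
gripper_force: 30.0
```

Run:
```python
from lib import *
T=Cam("top");S=Cam("scene")
print([fit(c,outline(c,(.64,.103),.03),.05,TUBS["square_tub"]) for c in (T,S)])
go([.6391,.1004,.165],90-8.3)
```

```text
[(array([ 0.71377664,  0.13691935, -0.34830464]), np.float64(0.05559378479933548)), (array([ 0.6411767 ,  0.09922938, -0.12169381]), np.float64(0.003568999133994683))]
at [ 0.5874 -0.071   0.1623] cur yaw -98.1 j6 73.1 shift [  26.9 -177.    -3. ] turn about tool z 0.003 grip 0.159 F [-0.2 -0.8 -1.7]
```

>>> move_arm:
  series:
    - {"grip":0.0,"xyz":[4,-25,0],"angular":[0,0,0]}
    - {"grip":0.0,"xyz":[10,-65,0],"angular":[0,0,0]}
    - {"grip":0.0,"xyz":[16,-105,0],"angular":[0,0,0]}
    - {"grip":0.0,"xyz":[22,-145,0],"angular":[0,0,0]}
    - {"grip":0.0,"xyz":[27,-177,10],"angular":[0,0,0]}
    - {"grip":0.0,"xyz":[27,-177,35],"angular":[0,0,0]}
    - {"grip":0.0,"xyz":[27,-177,55],"angular":[0,0,0]}
    - {"grip":0.0,"xyz":[27,-177,55],"angular":[0,0,0]}
    - {"grip":0.0,"xyz":[27,-177,55],"angular":[0,0,0]}
    - {"grip":0.0,"xyz":[27,-177,55],"angular":[0,0,0]}

```text
time_s: 36.45
tcp_pos: [0.6413, 0.0987, 0.1107]
ee_rot: [[0.99, -0.144, 0.002], [-0.144, -0.99, 0.0], [0.002, -0.001, -1.0]]
wrist_force: [0.0, 0.1, -0.3]
gripper_width: 0.16
gripper_force: 30.0
```

Run:
```python
from lib import *
go([.6391,.1004,.084],81.7)
```

```text
at [0.6413 0.0987 0.1107] cur yaw -98.3 j6 58.7 shift [-2.5 -1.4 26.7] turn about tool z 0.0 grip 0.16 F [ 0.   0.1 -0.3]
```

>>> move_arm:
  series:
    - {"grip":0.0,"xyz":[-2.2,-1.3,8],"angular":[0,0,0]}
    - {"grip":0.0,"xyz":[-2.2,-1.3,14],"angular":[0,0,0]}
    - {"grip":0.0,"xyz":[-2.2,-1.3,16],"angular":[0,0,0]}
    - {"grip":0.0,"xyz":[-2.2,-1.3,16],"angular":[0,0,0]}
    - {"grip":0.0,"xyz":[-2.2,-1.3,16],"angular":[0,0,0]}

```text
time_s: 36.95
tcp_pos: [0.6386, 0.1011, 0.0937]
ee_rot: [[0.99, -0.143, 0.0], [-0.143, -0.99, -0.0], [0.0, 0.0, -1.0]]
wrist_force: [0.2, 0.3, -0.1]
gripper_width: 0.159
gripper_force: 30.0
```

Run:
```python
from lib import *
go([.6391,.1004,.084],81.7)
```

```text
at [0.6386 0.1011 0.0937] cur yaw -98.2 j6 58.5 shift [0.6 0.7 9.7] turn about tool z 0.001 grip 0.159 F [ 0.2  0.3 -0.1]
```

>>> move_arm:
  series:
    - {"grip":0.0,"xyz":[0.5,0.6,3],"angular":[0,0,0]}
    - {"grip":0.0,"xyz":[0.5,0.6,5],"angular":[0,0,0]}
    - {"grip":0.0,"xyz":[0.5,0.6,6],"angular":[0,0,0]}
    - {"grip":0.0,"xyz":[0.5,0.6,6],"angular":[0,0,0]}

```text
time_s: 37.35
tcp_pos: [0.6388, 0.1004, 0.0873]
ee_rot: [[0.99, -0.143, -0.0], [-0.143, -0.99, -0.0], [-0.0, 0.0, -1.0]]
wrist_force: [0.0, 0.8, -0.7]
gripper_width: 0.154
gripper_force: 30.0
```

>>> move_arm:
  series:
    - {"grip":0.0,"xyz":[0,0,1.5],"angular":[0,0,0]}
    - {"grip":0.0,"xyz":[0,0,3],"angular":[0,0,0]}
    - {"grip":0.0,"xyz":[0,0,3],"angular":[0,0,0]}

```text
time_s: 37.65
tcp_pos: [0.6387, 0.1003, 0.0843]
ee_rot: [[0.99, -0.143, -0.001], [-0.143, -0.99, -0.0], [-0.001, 0.0, -1.0]]
wrist_force: [-0.1, -0.4, -0.9]
gripper_width: 0.157
gripper_force: 30.0
```

>>> move_arm:
  series:
    - {"grip":0.4,"xyz":[0,0,0],"angular":[0,0,0]}
    - {"grip":0.4,"xyz":[0,0,0],"angular":[0,0,0]}
    - {"grip":0.4,"xyz":[0,0,0],"angular":[0,0,0]}
    - {"grip":0.4,"xyz":[0,0,-10],"angular":[0,0,0]}
    - {"grip":0.4,"xyz":[0,0,-50],"angular":[0,0,0]}
    - {"grip":0.4,"xyz":[0,0,-95],"angular":[0,0,0]}
    - {"grip":0.4,"xyz":[0,0,-140],"angular":[0,0,0]}
    - {"grip":0.4,"xyz":[0,0,-160],"angular":[0,0,0]}

```text
time_s: 38.45
tcp_pos: [0.6408, 0.1007, 0.2515]
ee_rot: [[0.99, -0.143, 0.01], [-0.143, -0.99, 0.002], [0.009, -0.004, -1.0]]
wrist_force: [0.2, -0.5, 1.1]
gripper_width: 0.399
gripper_force: 0.0
```

>>> move_arm:
  series:
    - {"grip":0.4,"xyz":[-390,-347,0],"angular":[0,0,0]}
    - {"grip":0.4,"xyz":[-390,-347,0],"angular":[0,0,0]}
    - {"grip":0.4,"xyz":[-390,-347,0],"angular":[0,0,0]}
    - {"grip":0.4,"xyz":[-390,-347,0],"angular":[0,0,0]}
    - {"grip":0.4,"xyz":[-390,-347,0],"angular":[0,0,0]}
    - {"grip":0.4,"xyz":[-390,-347,0],"angular":[0,0,0]}
    - {"grip":0.4,"xyz":[-390,-347,0],"angular":[0,0,0]}
    - {"grip":0.4,"xyz":[-390,-347,0],"angular":[0,0,0]}
    - {"grip":0.4,"xyz":[-390,-347,0],"angular":[0,0,0]}
    - {"grip":0.4,"xyz":[-390,-347,0],"angular":[0,0,0]}

```text
time_s: 39.45
tcp_pos: [0.3153, 0.4842, 0.246]
ee_rot: [[0.99, -0.143, 0.001], [-0.143, -0.99, 0.002], [0.001, -0.002, -1.0]]
wrist_force: [0.7, 1.4, 0.6]
gripper_width: 0.402
gripper_force: 0.0
```

Run:
```python
from lib import *
T=Cam("top");S=Cam("scene")
go([.3,.5,.25],90)
S.save("fin",120,110,310,200,2.58); T.save("finT",65,100,330,190,2.4)
print("pan lid",radial(T,(.5861,.3647),.083,.062)[:2],radial(S,(.587,.361),.083,.062)[:2])
print("oblong",fit(T,outline(T,(.386,-.298),.03),.0595,LIDS["oblong_lid"]))
print("square",fit(T,outline(T,(.64,.102),.03),.0545,LIDS["square_lid"]))
print("wide",fit(T,outline(T,(.482,.092),.03),.0645,(.05,)));print("slim",fit(T,outline(T,(.447,-.188),.03),.0645,(.036,)))
```

```text
at [0.3136 0.4869 0.2455] cur yaw -97.9 j6 8.9 shift [-15.3 -11.1  -4.5] turn about tool z -0.137 grip 0.405 F [-0.1 -0.5 -0.6]
pan lid (array([0.5854, 0.3648]), np.int64(165)) (array([0.5879, 0.3601]), np.int64(162))
oblong (array([ 0.38640263, -0.29728067,  0.30160034]), np.float64(0.0005818436180021629))
square (array([0.63945758, 0.10205521, 2.99535395]), np.float64(0.0004408918045778699))
wide (array([0.48083019, 0.09022414, 0.        ]), np.float64(0.0004754533792234523))
slim (array([ 0.44549662, -0.18747586,  0.        ]), np.float64(0.0003447896721317884))
```

View pics/fin.png

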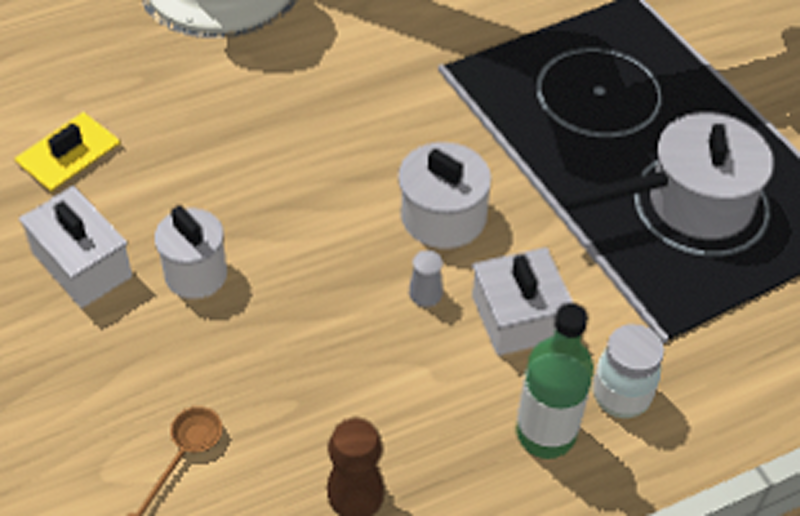

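View pics/finT.png

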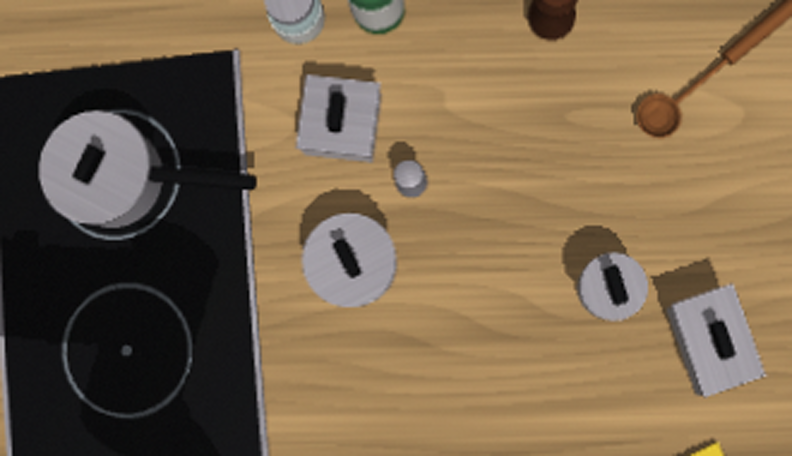

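Both views show every lid flush on its vessel: pan at scene-crop (713,150), wide (444,180), slim (190,240), oblong (75,240), square (522,290). The bystanders are where they were. The fitted lid centres lie within about 2 mm of their vessels.

```bash
python3 -c "
from station import r
print(r.finish_job())"
```

```text
the job is handed in; nothing more can be done
None
```

I slid the pan to about 5 mm from the rear ring's centre and seated all five lids on their vessels (fitted lid centres within about 2 mm). The job is handed in, and the verdict was not reported back.

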